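Refit the dial knob on the swivel console

ROBOT

A 7-joint arm with a two-finger parallel gripper is mounted at the origin on a cart in front of the work surface, level with it; the furniture and walls round the work are solid. World frame = base frame: x ahead of the robot, y to its left, z up, the work surface at z = 0. Lengths are in m, angles in rad, forces in N, time in s.
With the tool pointing down it reaches from about 0.425 to 0.925 m from the base axis. Payload 6.8 kg.
Tool frame: the origin (TCP) lies at the very end of the fingers, on their centre line; the grasp point (between the pads) lies 19 mm behind it (tcp_to_grasp is the distance from the TCP to the grasp point, in m); z points along the fingers, y is the direction in which the jaws open and shut (so a half turn about z gives the same grasp; the last joint's range is limited). The gripper opens to 85 mm and grips with 20 to 120 N. Pads are 22 mm wide; open, the fingers measure 114 mm over their backs; the gripper's body (76 mm by 85 mm) begins 54 mm behind the grasp point. The pads swing forward as they close: fully open they stand 13 mm farther back than shut.
Start: joints at [-1.448, 0.477, 0.022, 1.555, -0.011, 1.109, -0.083], TCP at [0.154, 0.657, 0.192] pointing down, gripper open.
Joint ranges: [-2.96, 2.96], [-0.34, 2.1], [-1.41, 1.46], [0.24, 2.44], [-1.37, 4.51], [0.17, 1.92], [-2.96, 2.96]. Speed limits (rad/s): [2.39, 2.39, 3.14, 3.14, 3.14, 3.14, 3.14].

INTERFACE

Orientations are given as a unit quaternion [w, x, y, z].
In Python, from station import * gives the robot as it stands.
- The arm moves only by the tool apply_moves, never from a script. Its argument "increments" is one flat list of numbers, 5 for each row, row after row: the finger opening in mm, from 0 to 85.4, then the shift along the tool's x, y, z in mm, then the turn about the tool's z in degrees. In form: [claw, tx, ty, tz, roll, claw, tx, ty, tz, roll, ...]. A call has 1 to 12 rows; each row shifts and turns the pose as measured when the row begins, along the tool's axes as they then stand; what a row does not reach is not made up. A row lasts 1/8 s, in which the tool goes at most 62.5 mm and 10.7 degrees, less where a joint would pass 70% of its speed; a pose out of reach is approached as far as the arm can. A call with a gripper value outside its range is refused whole. The fingers move at their own pace and stop on an object; "squeeze" is the grip in N (left out, the last holds). Time passes only in rows, so rows that do not move let the fingers close. It gives the time, the measured TCP pose, the force and the opening at its end, in the units of the state.
- get_obs(): the state, without advancing time (a new reading comes with each control period).
- read_camera(name): name is "side" or "top"; returns (picture, depth): 480x640x3 uint8, blue, green, red; 480x640 float32, m along the optical axis (not along the pixel's ray), 0 where there is no reading.
- get_calibration(name): a dict with "mtx" (3x3 intrinsics, pixels), "D" ([k1, k2, p1, p2, k3] as OpenCV has them; the pictures are not rectified), "camera_from_world" (4x4, takes a point from world to camera coordinates). Camera axes: x right, y down, z forward; pixel columns grow to the right and rows downward; lengths in m; the calibration is good to about 2 mm. A picture is of the moment at which its call begins. get_calibration takes no time and is no camera call.
- hand_in(): hands the job in, once; it reports no verdict.
Trained networks look in the newest picture that a camera, given by its name, has taken for a name from the list of things; names that differ only in an ending like _2 or _b are one class to them, and where a whole thing is asked for, a point or a joint stands for the part that bears it (a point fixed in the world has none). Each returns a list of dicts, best first, with "p" (0 to 1); they miss things now and then, are a little off and sometimes report something else, mostly with a low value. They report only what shows in the picture. A call takes as long as a camera call. They do not tell look-alikes from the thing itself.
- outline_of(camera, thing): "pixels" (480x640 bool, what is visible of it) and "extent" ([centre column, centre row, width, height] in pixels, round what is visible of it).
The state is a dict: "t": time; "q": joint angles; "joint_vel": joint speeds; "joint_torque": joint torques, N m; "eef_pos": TCP position; "tool_rot": TCP orientation; "contact_force": force on the tool from outside, world axes, zero at the start; "torque": the same for the moment, N m; "gripper_width": opening from 0.0 (shut) to 1.0 (fully open).
Only numpy, scipy, OpenCV 4.12 (cv2) and the standard library are available. Lean on these libraries where they do the work, as an engineer would, in place of code of your own. Each camera call takes 0.05 s, during which the arm holds its last target.

TASK

The dial knob of the swivel control console has come off and stands on the worktop. First turn the console by its black grab post until it clicks into its detent, with the post over the white mark on the foot; then pick up the knob, turn it so that its D-shaped hole matches the flat of the shaft (white pointer towards the flat), push it fully home, and press knob and sprung shaft right down. Finish while still gripping the knob and holding it pressed down, with the console still in its detent, and leave the other things on the worktop as they are.

Things in the scene. Friction and masses are not known exactly. Their poses are not given: they have to be found in the camera images.
- knob: loose black oblong knob, 46 (x) x 30 (y) x 40 mm high, 60 g, standing hole down on the worktop; grip it across the 30 mm (flat sides). Origin: centre of its underside, on the hole's axis; z up. White pointer line along the top from the centre to +x and down the +x end. D-shaped blind hole from below: 17 mm deep, radius 9 mm, its flat 5 mm from the axis on the pointer (+x) side
- console: swivel control console: its fixed round grey foot, 170 mm across, 16 mm high, with a small white front mark on the rim. Origin: centre of its underside, on the vertical swivel axis; the mark is on its -x side. On the foot turns a dark turntable, 156 mm across, top 27 mm above the worktop, with post, white panel box and shaft
- front_mark (a point): the white mark on the rim of the foot, 81.5 mm from the swivel axis, 16 mm above the worktop; axes as the console's
- turntable (a joint): angle (rad) of the turntable: 0 = in its sprung detent, post over the front mark. Starts negative (clockwise from above): turn it counter-clockwise. Range -1.4 to 0.25. Friction holds it anywhere (0.06 N m). Detent: a sprung ball snaps between two ridges, crests at -0.09 and +0.09 rad, and centres the table; passing a ridge takes about 4 N at the post
- post_top (a point): top centre of the round black grab post, 60 mm from the swivel axis, 13 mm thick, from 27 to 67 mm above the worktop (20 mm wide flange in its lowest 4 mm). Turns with the turntable; x points to the swivel axis, parallel to the console's x in the detent. The panel box (92 mm along x, 112 along y, flat top 57 mm above the worktop) begins 30 mm from the post's axis
- shaft_top (a point): top centre of the upright steel D-shaft, 68 mm along x from the post; turns with it. 16 mm across, flat 4 mm from the axis on its +x side (towards red line and display), top edge chamfered 2 mm; top 24 mm above the panel, 81 above the worktop, unpressed. The knob fits only with its x along this x (within 0.1 rad); home, its hole's floor rests on the shaft top, its underside 17 mm below this point
- shaft (a joint): how far the sprung shaft is pressed down (m): 0 = up, 0.005 = fully down at its stop. The spring pushes back with 3 N at the start, 6 N at the stop; released, it comes up again. Pressed fully down, the home knob's underside is 2 mm above the panel
- sticky_yellow: bystander: yellow block of sticky notes, 50x50x24 mm; origin: centre of its underside
- glue_stick: bystander: standing glue stick with red cap, 30 mm across, 96 mm high; origin: centre of its underside
- eraser: bystander: pink eraser, 20x44x12 mm; origin: centre of its underside
- bulldog_clip_2: bystander: red bulldog clip, 43x41x17 mm; origin: centre of its underside
- marker_black: bystander: white marker pen with black cap, lying, 17x132x19 mm; origin: centre of its underside
Things that resemble listed ones, but are neither listed nor needed, are in the scene too. Of the things like the knob, leave any that is red; of the rest the larger one is meant.

How it is judged:
On the way, in this order (a step that is already met when the one before it is completed fails the run):
1. the turntable sits in its detent, the knob still where it stood (value of joint turntable between -0.06 and 0.06 rad and velocity of joint turntable below 0.1 rad/s and distance of knob from where it was at the start of the episode below 0.02 m), for 0.2 s.
2. the knob is lifted clear of the worktop in the fingers (height (world z) of knob above 0.02 m and contact force between knob and the fingers above 1 N), for 0.2 s.
At the end, for the whole second after the job is handed in: Turntable within 0.06 rad of its detent; knob home on the shaft (underside 14.8 mm or more below the shaft top, axes within 3 mm, turn within 0.25 rad, tilt under 0.12 rad); shaft held at least 3.8 of its 5 mm down; fingers still on the knob, which is at rest (value of joint turntable between -0.06 and 0.06 rad and z of knob in the frame of shaft_top below -0.0148 m and horizontal distance between knob and shaft_top below 0.003 m and angle between the x axis of knob and the x axis of shaft_top, either way round below 0.25 rad and angle between knob's own z axis and vertical below 0.12 rad and value of joint shaft above 0.0038 m and contact force between knob and the fingers above 1 N and linear speed of knob below 0.02 m/s); the arm keeps its last pose, push and grip.
It fails at once if a bystander is shifted by more than 30 mm or tipped over (distance of any of sticky_yellow, glue_stick, eraser, bulldog_clip_2, marker_black from where it was at the start of the episode above 0.03 m or angle between glue_stick's own z axis and vertical above 0.5 rad).
It also fails if it takes over 61 s, if anything falls off the work surface, if the arm or the gripper's body presses on something with over 40 N, if the wrist force passes 120 N, or if a joint passes its speed limit or range.

## Working session

There is one attempt and no reset: what is moved stays moved. The work goes in short steps, Python scripts to look and compute and a tool call to move; the robot and the scene stay as the last step left them, time stands still between calls to the robot, and variables do not carry over. Pictures are saved under pics/ and viewed, and the job is handed in when it is done.

Besides the shell and the picture viewer there is one more tool, called after ">>>" by a JSON object that holds its "api" and its "payload". apply_moves: Moves the arm, as the interface text tells. Its arguments: {"type":"object","properties":{"increments":{"type":"array"},"squeeze":{"type":"number"}},"required":["increments"]}

```bash
mkdir -p pics; ls; python3 - <<'E'
from station import *
import cv2
for n in ("side","top"):
    p,d=read_camera(n); cv2.imwrite(f"pics/{n}0.png",p)
    c=get_calibration(n); print(n,c)
o=get_obs();print(o)
E
```

```text
pics
side {'mtx': array([[465.54800527,   0.        , 327.75285509],
       [  0.        , 465.54800527, 238.94419469],
       [  0.        ,   0.        ,   1.        ]]), 'D': array([-0.01645969,  0.        ,  0.        ,  0.        ,  0.        ]), 'camera_from_world': array([[ 0.99444374, -0.10476821,  0.01025979, -0.50353598],
       [-0.03188831, -0.39268686, -0.91911923,  0.10216548],
       [ 0.10032337,  0.9136852 , -0.39384587,  1.00255266],
       [ 0.        ,  0.        ,  0.        ,  1.        ]])}
top {'mtx': array([[469.05127577,   0.        , 315.60853435],
       [  0.        , 469.05127577, 253.89028521],
       [  0.        ,   0.        ,   1.        ]]), 'D': array([-0.02556475,  0.        ,  0.        ,  0.        ,  0.        ]), 'camera_from_world': array([[ 0.01150411, -0.99982704,  0.01461309,  0.04395141],
       [-0.98882348, -0.01354754, -0.14847417,  0.53065186],
       [ 0.14864647, -0.0127417 , -0.98880831,  1.17023731],
       [ 0.        ,  0.        ,  0.        ,  1.        ]])}
{'t': 0.1, 'q': array([-1.44813463,  0.47773606,  0.02232477,  1.55633699, -0.01149813,
        1.10929509, -0.08310687]), 'joint_vel': array([ 1.28716669e-03, -1.81459443e-03, -1.60315158e-03, -1.00238180e-03,
        7.75739031e-04, -6.27639419e-04,  5.23526146e-05]), 'joint_torque': array([ 3.78898083e-03, -5.97762644e+01,  1.61338862e+00, -2.81952399e+01,
        1.28480388e-02,  5.00817754e-03, -9.44547224e-06]), 'eef_pos': array([0.15425422, 0.65653037, 0.19091674]), 'tool_rot': array([-3.81503242e-05,  1.15110052e-01,  9.93352403e-01, -8.22919155e-04]), 'contact_force': array([-0.01007303,  0.21695462,  0.09934945]), 'torque': array([-0.01757455, -0.02126534, -0.01190662]), 'gripper_width': 0.9992484582887428}
```

View pics/side0.png

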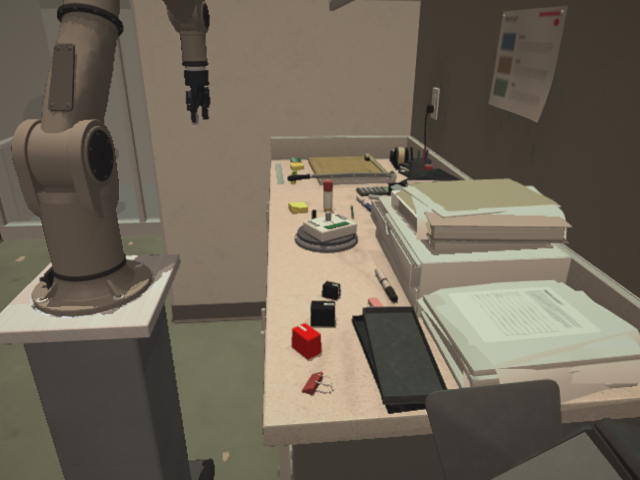

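View pics/top0.png

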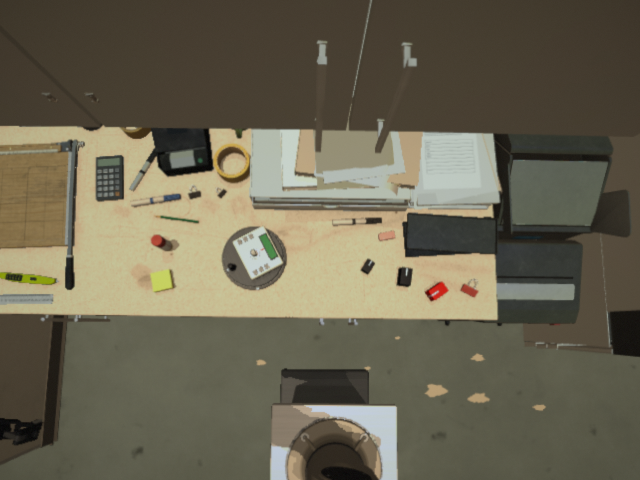

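```bash
cat > h.py <<'E'
from station import *
import cv2, numpy as np
def ray(n,uv):
    c=get_calibration(n); T=c["camera_from_world"]
    p=cv2.undistortPoints(np.array(uv,float).reshape(-1,1,2),c["mtx"],c["D"]).reshape(-1,2)
    d=np.c_[p,np.ones(len(p))]@T[:3,:3]
    o=-T[:3,:3].T@T[:3,3]
    return o,d
def atz(n,uv,z):
    o,d=ray(n,uv); s=(z-o[2])/d[:,2]; return o+s[:,None]*d
def proj(n,P):
    c=get_calibration(n);T=c["camera_from_world"]
    return cv2.projectPoints(np.array(P,float).reshape(-1,1,3),cv2.Rodrigues(T[:3,:3])[0],T[:3,3],c["mtx"],c["D"])[0].reshape(-1,2)
def depthpts(n,d,mask):
    v,u=np.nonzero(mask&(d>0)); o,r=ray(n,np.c_[u,v]); return o+r*d[v,u][:,None],np.c_[u,v]
def crop(p,u0,v0,u1,v1,k,fn):
    cv2.imwrite(fn,cv2.resize(p[v0:v1,u0:u1],None,fx=k,fy=k,interpolation=cv2.INTER_CUBIC))
E
python3 - <<'E'
from h import *
P={}
for n in("top","side"):
    p,d=read_camera(n);P[n]=(p,d)
    for t in("knob","front_mark","turntable","post_top","shaft_top","console"):
        try:r=outline_of(n,t)
        except Exception as e: print(t,e);continue
        for x in r[:4]:
            q,_=depthpts(n,d,x["pixels"])
            print(n,t,round(x["p"],2),np.round(x["extent"],1),x["pixels"].sum(),np.round(np.median(q,0),3) if len(q) else None, np.round(q.max(0),3) if len(q) else None)
p,d=P["top"];crop(p,210,215,300,300,7,"pics/tc.png");crop(p,350,250,450,310,8,"pics/tk.png")
p,d=P["side"];crop(p,285,170,375,260,6,"pics/sc.png");crop(p,280,270,360,370,6,"pics/sk.png")
E
```

```text
top knob 0.61 [403.4 275.1  14.7  22.6] 276 [ 0.476 -0.179  0.04 ] [ 0.504 -0.164  0.047]
top knob 0.55 [365.3 267.9  15.6  10.7] 89 [ 0.502 -0.083  0.031] [ 0.517 -0.069  0.037]
top knob 0.55 [434.4 290.4  21.4  21.5] 271 [ 0.439 -0.259  0.04 ] [ 0.466 -0.237  0.047]
top front_mark 0.92 [254.8 256.8  62.4  64.5] 3180 [0.518 0.208 0.051] [0.608 0.297 0.085]
top turntable 0.76 [254.8 256.2  60.   58.5] 2751 [0.52  0.21  0.055] [0.607 0.292 0.085]
top turntable 0.73 [254.9 255.7  68.1  63. ] 3311 [0.518 0.208 0.033] [0.611 0.302 0.085]
top shaft_top 0.19 [467.7 290.9  10.2   9.1] 100 [ 0.444 -0.353  0.01 ] [ 0.457 -0.336  0.018]
top console 0.94 [255.9 256.3  66.2  63. ] 3309 [0.518 0.208 0.033] [0.608 0.3   0.085]
side knob 0.91 [307.  341.1  27.8  37.3] 840 [ 0.439 -0.276  0.028] [ 0.47  -0.18   0.042]
side knob 0.72 [322.9 314.1  26.   25.5] 644 [ 0.475 -0.194  0.029] [ 0.499 -0.166  0.043]
side knob 0.63 [333.7 289.2  18.8  20.2] 298 [ 0.503 -0.093  0.02 ] [ 0.523 -0.073  0.032]
side front_mark 0.82 [326.  230.6  63.   46. ] 2040 [0.521 0.167 0.035] [0.617 0.417 0.082]
side turntable 0.75 [327.  227.   62.3  34.4] 1529 [0.522 0.173 0.047] [0.62  0.44  0.082]
side post_top 0.97 [329.6 228.4  58.6  38.3] 1428 [0.522 0.171 0.048] [0.597 0.41  0.082]
side console 0.6 [325.7 229.9  62.   36.1] 1970 [0.521 0.165 0.036] [0.62  0.396 0.082]
```

View pics/tc.png

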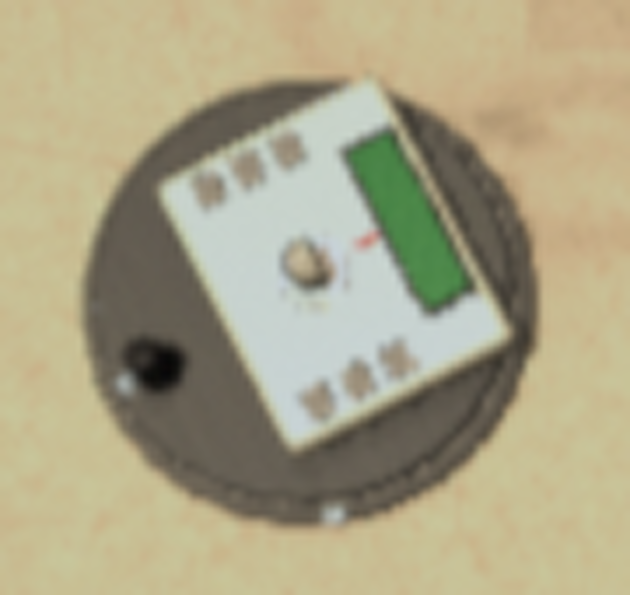

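View pics/tk.png

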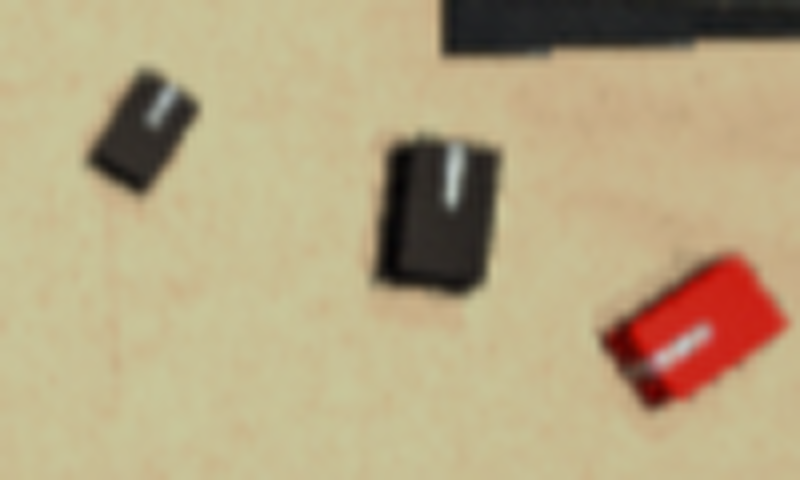

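View pics/sc.png

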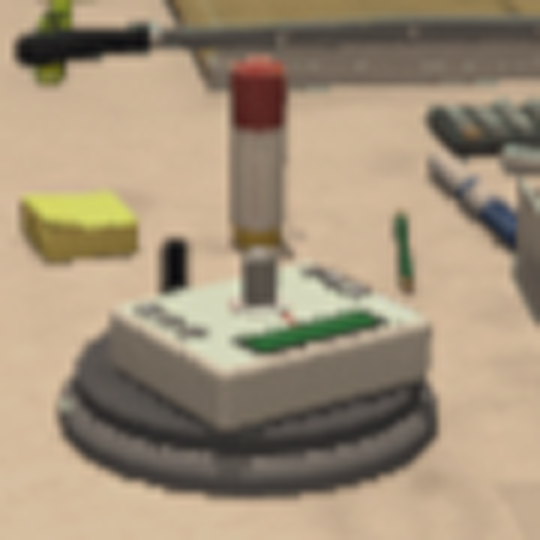

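View pics/sk.png

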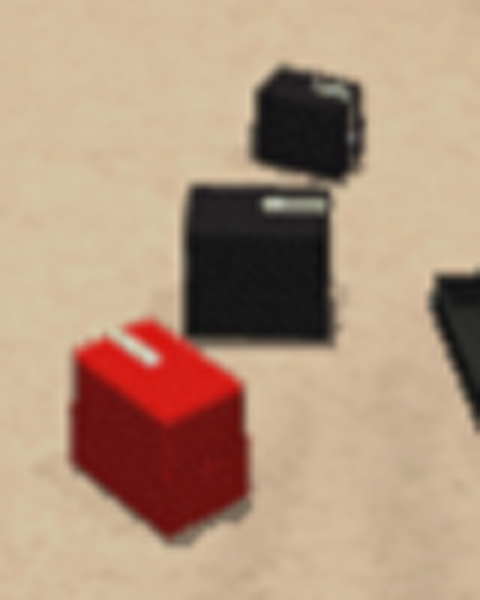

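```bash
python3 - <<'E'
from h import *
def cv(x,k,u0,v0): x=np.array(x,float); return (x+.5)/k-.5+[u0,v0]
T=lambda x,z:atz("top",cv(np.array(x).reshape(-1,2),7,210,215),z)
c=T([(158,187),(370,78),(513,332),(293,450)],.057); m=c.mean(0)
print("corners",c.round(4),"mean",m.round(4))
print("edges",[np.linalg.norm(c[i]-c[(i+1)%4]).round(4) for i in range(4)])
e=(c[1]+c[2]-c[0]-c[3]); print("yaw table",np.arctan2(e[1],e[0]))
e2=(c[0]+c[1]-c[2]-c[3]); print("yaw table from y edge",np.arctan2(e2[1],e2[0])-np.pi/2)
print("mark",T((333,512),.016)[0], "m2",T((125,382),.027)[0], "m2 at16",T((125,382),.016)[0])
print("post",T((150,355),.067)[0],"shaft",T((300,258),.081)[0])
p,d=read_camera("top")
r=outline_of("top","console")[0]["pixels"]
# foot circle: turntable points by depth
q,uv=depthpts("top",d,np.ones_like(r)); 
s=(np.hypot(q[:,0]-.52,q[:,1]-.21)<.1)
for lo,hi in((.010,.021),(.022,.033),(.05,.06),(.06,.072),(.075,.09)):
    k=s&(q[:,2]>lo)&(q[:,2]<hi); print(lo,hi,k.sum(),q[k].min(0).round(4),q[k].max(0).round(4),np.median(q[k],0).round(4))
k=s&(q[:,2]>.010)&(q[:,2]<.07); (cx,cy),rr=cv2.minEnclosingCircle(q[k][:,:2].astype(np.float32)); print("circle",cx,cy,rr)
S=lambda x,z:atz("side",cv(np.array(x).reshape(-1,2),6,285,170),z)
print("side shaft",S((260,256),.081),"post",S((174,242),.067),"mark",S((65,408),.016))
print("side panel",S([(113,312),(300,263),(432,325),(228,377)],.057).round(4))
# knob
K=cv([(400,137),(499,150),(484,285),(404,278)],8,350,250)
k=atz("top",K,.04);print("knob top",k.round(4),k.mean(0))
k=atz("side",cv([(190,187),(330,187),(331,236),(188,240)],6,280,270),.04);print("knob side top",k.round(4),k.mean(0))
print("pointer",atz("top",cv([(457,143),(453,208)],8,350,250),.04))
print("pointer side",atz("side",cv([(330,203),(264,204)],6,280,270),.04))
E
```

```text
corners [[0.5569 0.2638 0.057 ]
 [0.5985 0.1879 0.057 ]
 [0.5055 0.1335 0.057 ]
 [0.4616 0.2117 0.057 ]] mean [0.5306 0.1992 0.057 ]
edges [np.float64(0.0865), np.float64(0.1077), np.float64(0.0896), np.float64(0.1086)]
yaw table -1.0645363619040569
yaw table from y edge -1.0562645080587822
mark [0.44264489 0.20116895 0.016     ] m2 [0.48886779 0.27820715 0.027     ] m2 at16 [0.49012962 0.28013864 0.016     ]
post [0.4941204  0.26262519 0.067     ] shaft [0.5278239  0.20836642 0.081     ]
0.01 0.021 389 [0.4395 0.1303 0.01  ] [0.6073 0.2964 0.021 ] [0.4903 0.1914 0.015 ]
0.022 0.033 1134 [0.4464 0.1356 0.0221] [0.6017 0.2911 0.033 ] [0.5003 0.2413 0.0276]
0.05 0.06 1226 [0.4641 0.1357 0.05  ] [0.5985 0.2675 0.06  ] [0.5304 0.2    0.0573]
0.06 0.072 335 [0.4709 0.1405 0.06  ] [0.5918 0.2703 0.0694] [0.5253 0.1959 0.0611]
0.075 0.09 26 [0.521  0.2017 0.0774] [0.534  0.2147 0.0835] [0.5263 0.2072 0.082 ]
circle 0.5237381458282471 0.2135809361934662 0.08477917313575745
side shaft [[0.52748683 0.20450008 0.081     ]] post [[0.49472344 0.26443274 0.067     ]] mark [[0.44163674 0.19593683 0.016     ]]
side panel [[0.4635 0.2043 0.057 ]
 [0.5519 0.2597 0.057 ]
 [0.5994 0.1781 0.057 ]
 [0.5063 0.1266 0.057 ]]
knob top [[ 0.4996 -0.166   0.04  ]
 [ 0.4958 -0.1979  0.04  ]
 [ 0.4522 -0.1923  0.04  ]
 [ 0.4541 -0.1666  0.04  ]] [ 0.47541942 -0.18069705  0.04      ]
knob side top [[ 0.4569 -0.1679  0.04  ]
 [ 0.5008 -0.1718  0.04  ]
 [ 0.4977 -0.2006  0.04  ]
 [ 0.454  -0.1991  0.04  ]] [ 0.47736322 -0.1848406   0.04      ]
pointer [[ 0.4978789  -0.18437973  0.04      ]
 [ 0.47683645 -0.18273019  0.04      ]]
pointer side [[ 0.49968607 -0.18137463  0.04      ]
 [ 0.47911592 -0.18016088  0.04      ]]
```

```bash
cat >> h.py <<'E'
from scipy.spatial.transform import Rotation as Rn
def pose():
    o=get_obs(); w,x,y,z=o["tool_rot"]; return o["eef_pos"],Rn.from_quat([x,y,z,w]),o
def plan(tgt,yawdeg=None,n=None,step=55):
    """rows (tx,ty,tz mm, roll deg) to tgt; yaw = world yaw of tool y axis"""
    p,R,o=pose(); M=R.as_matrix(); yaw=np.degrees(np.arctan2(M[1,1],M[0,1]))
    dy=0 if yawdeg is None else (yawdeg-yaw+90)%180-90
    d=np.array(tgt)-p
    if n is None: n=int(max(1,np.ceil(np.linalg.norm(d)*1000/step),np.ceil(abs(dy)/10)))
    print("t",round(o["t"],2),"pos",p.round(4),"yaw",round(yaw,2),"tilt",np.degrees(np.arccos(-M[2,2])).round(2),"grip",round(o["gripper_width"]*85.4,1),"F",o["contact_force"].round(1),"q",o["q"].round(2))
    for i in range(n):
        Mi=(R*Rn.from_rotvec([0,0,-np.radians(dy/n*i)])).as_matrix()
        print((Mi.T@(d/n)*1000).round(1),round(-dy/n,1))
E
python3 - <<'E'
from h import *
plan([.4945,.2657,.191],29.3,n=10)
E
```

```text
t 0.9 pos [0.1544 0.6571 0.1918] yaw 76.77 tilt 0.01 grip 85.7 F [-0.6 -0.1  0.4] q [-1.45  0.48  0.02  1.56 -0.01  1.11 -0.08]
[-42.1 -30.3   0.1] 4.7
[-44.4 -26.7   0.1] 4.7
[-46.5 -23.    0.1] 4.7
[-48.2 -19.    0.1] 4.7
[-49.6 -15.    0.1] 4.7
[-50.7 -10.8   0.1] 4.7
[-51.4  -6.6   0.1] 4.7
[-51.8  -2.3   0.1] 4.7
[-51.8   2.    0.1] 4.7
[-51.5   6.3   0.1] 4.7
```

>>> {"api": "apply_moves", "payload": {"increments": [34,-42,-30,0,5,34,-44,-27,0,5,34,-46,-23,0,5,34,-48,-19,0,5,34,-50,-15,0,5,34,-51,-11,0,5,34,-51,-7,0,5,34,-52,-2,0,5,34,-52,2,0,5,34,-51,6,0,3,34,0,0,0,0], "squeeze": 25}}

```text
t: 2.28
eef_pos: [0.4909, 0.2448, 0.1923]
tool_rot: [-0.0, 0.521, 0.854, 0.003]
contact_force: [-0.1, 1.0, -0.4]
gripper_width: 0.398
```

```bash
python3 - <<'E'
from h import *
plan([.4945,.2657,.12],29.3)
E
```

```text
t 2.27 pos [0.4909 0.2448 0.1923] yaw 27.26 tilt 0.38 grip 34.0 F [-0.1  1.  -0.4] q [-0.89  0.27  0.38  1.88 -0.12  1.    0.02]
[ 8.4  6.2 36.2] -1.0
[ 8.2  6.3 36.2] -1.0
```

>>> {"api": "apply_moves", "payload": {"increments": [34,8,6,30,-1,34,8,6,30,-1,34,0,0,0,0]}}

```text
t: 2.65
eef_pos: [0.4944, 0.2671, 0.1322]
tool_rot: [-0.0, 0.505, 0.863, 0.005]
contact_force: [0.1, 1.1, 0.9]
gripper_width: 0.4
```

```bash
python3 - <<'E'
from h import *
plan([.4945,.2657,.04],29.3)
for n,b in(("top",(200,205,300,300)),("side",(285,150,385,260))):
    p,d=read_camera(n);crop(p,*b,5,f"pics/{n}1.png")
E
```

```text
t 2.65 pos [0.4944 0.2671 0.1322] yaw 29.37 tilt 0.54 grip 34.2 F [0.1 1.1 0.9] q [-0.88  0.37  0.35  1.91 -0.16  0.88  0.06]
[-0.9 -0.7 46.1] 0.0
[-0.9 -0.7 46.1] 0.0
```

View pics/side1.png

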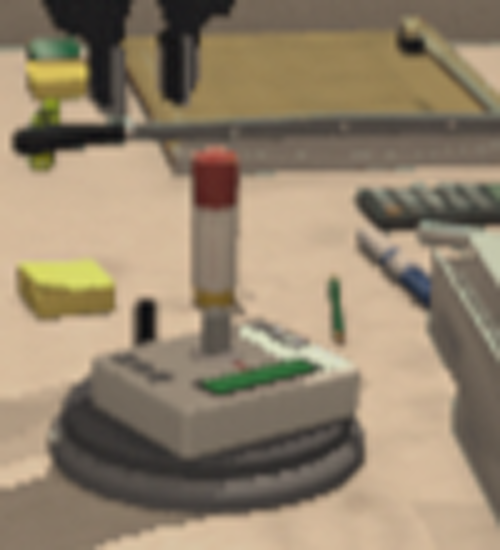

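View pics/top1.png

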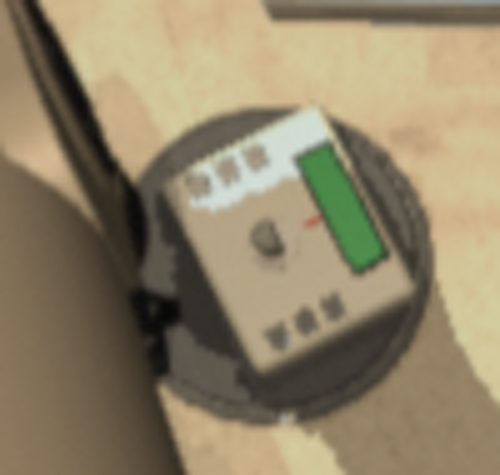

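>>> {"api": "apply_moves", "payload": {"increments": [34,0,0,45,0,34,-1,-1,40,0,20,0,0,5,0,20,0,0,0,0]}}

```text
t: 3.25
eef_pos: [0.5015, 0.2695, 0.0501]
tool_rot: [0.003, 0.506, 0.863, 0.012]
contact_force: [1.0, -0.3, -0.4]
gripper_width: 0.235
```

```bash
python3 - <<'E'
from h import *
plan([.4945,.2657,.042],29.3)
p,d=read_camera("side");crop(p,285,150,385,260,5,f"pics/side2.png")
E
```

```text
t 3.25 pos [0.5015 0.2695 0.0501] yaw 29.24 tilt 1.43 grip 20.1 F [ 1.  -0.3 -0.4] q [-0.84  0.48  0.31  1.97 -0.23  0.7   0.12]
[ 0.  -8.1  7.9] -0.1
```

View pics/side2.png

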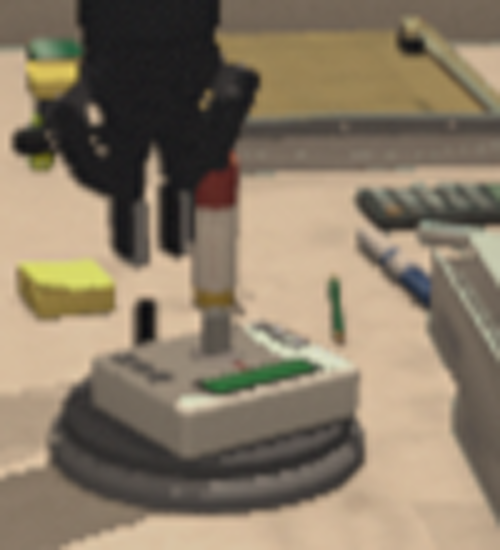

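```bash
python3 - <<'E'
from h import *
p,R,o=pose(); print(p,o["t"],o["joint_vel"].round(3))
print((proj("side",[p,[.4945,.2657,.067],[p[0],p[1],.067]])-[285,150])*5)
p,d=read_camera("side");crop(p,285,150,385,260,5,f"pics/side3.png")
q,uv=depthpts("side",d,np.ones(d.shape,bool))
k=(uv[:,0]>300)&(uv[:,0]<325)&(uv[:,1]>175)&(uv[:,1]<202)&(q[:,1]<.36)
print(q[k].min(0),q[k].max(0),np.median(q[k],0))
E
```

```text
[0.50157393 0.26959673 0.05034783] 3.3 [-0.    -0.006  0.     0.001 -0.003 -0.006  0.003]
[[154.6764585  324.69589662]
 [142.32884529 298.81337508]
 [154.68580977 296.09177686]]
[0.45989673 0.23018597 0.09146848] [0.52346708 0.28859424 0.17191607] [0.49233587 0.25994971 0.13684661]
```

View pics/side3.png

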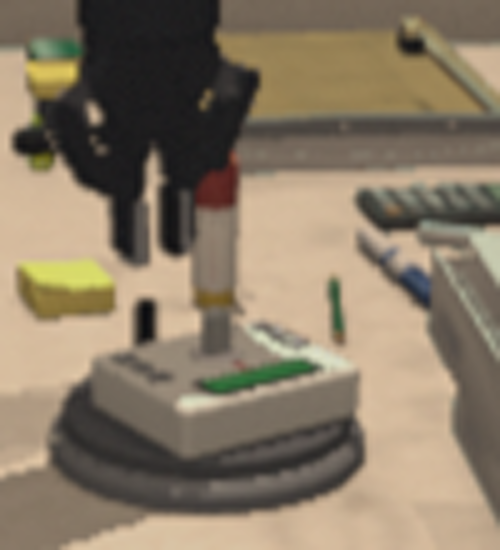

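```bash
python3 - <<'E'
from h import *
print(proj("side",[[.15425,.65653,.191],[.15425,.65653,.231]]), proj("top",[[.15425,.65653,.191],[.15425,.65653,.231]]))
p,d=read_camera("side")
q,uv=depthpts("side",d,np.ones(d.shape,bool))
for (u,v) in ((130,250),(176,240),(130,220),(146,320),(130,262)):
    U=round((u+.5)/5-.5+285);V=round((v+.5)/5-.5+150)
    o,r=ray("side",[[U,V]]); print(U,V,d[V,U],p[V,U],o+r*d[V,U])
p=cv2.imread("pics/side0.png"); crop(p,150,50,250,150,6,"pics/s0g.png")
p=cv2.imread("pics/top0.png"); crop(p,0,390,60,460,8,"pics/t0g.png")
E
```

```text
[[202.16950648 137.71183187]
 [201.0269754  125.50552766]] [[ 32.89391706 412.41939102]
 [ 21.76052195 415.94735166]]
311 200 1.2470124 [43 43 46] [[0.48721722 0.25639466 0.09822003]]
320 198 1.2542113 [26 26 27] [[0.51198797 0.26281118 0.101137  ]]
311 194 1.2385595 [41 42 45] [[0.48715671 0.25463293 0.11558001]]
314 214 1.2667487 [22 19 18] [[0.49544994 0.25933165 0.05701897]]
311 202 1.2493923 [80 88 96] [[0.48720645 0.25654779 0.09252985]]
```

View pics/s0g.png

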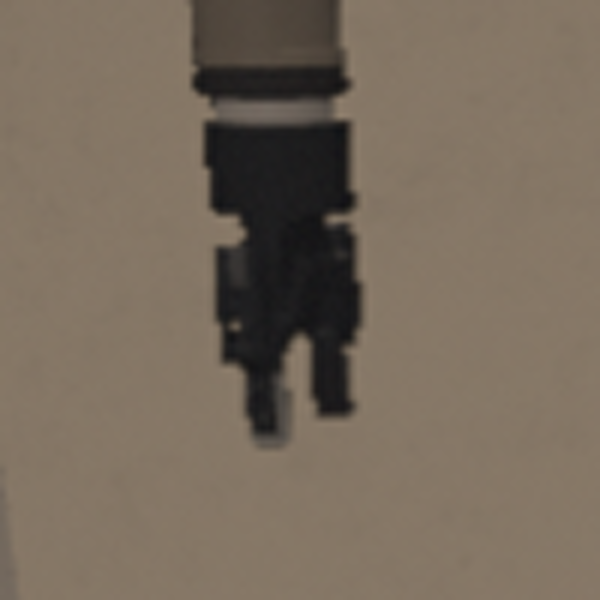

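```bash
python3 - <<'E'
from h import *
p,R,o=pose();print(R.as_matrix().round(4))
plan([.4945,.2657,.050],29.3)
E
```

```text
[[-0.4888  0.8722  0.0181]
 [ 0.8724  0.4885  0.0187]
 [ 0.0074  0.0249 -0.9997]]
t 3.4 pos [0.5016 0.2698 0.0503] yaw 29.25 tilt 1.49 grip 19.6 F [ 1.  -0.4  0.8] q [-0.84  0.48  0.3   1.97 -0.23  0.7   0.12]
[-0.1 -8.2  0.1] -0.0
```

>>> {"api": "apply_moves", "payload": {"increments": [32,0,-8,0,0,32,0,0,0,0,32,0,0,0,0]}}

```text
t: 3.78
eef_pos: [0.495, 0.2662, 0.0523]
tool_rot: [0.004, 0.506, 0.863, 0.014]
contact_force: [-0.5, 0.0, 0.2]
gripper_width: 0.378
```

```bash
python3 - <<'E'
from h import *
p,R,o=pose();print(R.as_matrix().round(4))
plan([.4945,.2657,.005],29.3)
E
```

```text
[[-0.4888  0.8722  0.0206]
 [ 0.8724  0.4884  0.0208]
 [ 0.0081  0.0282 -0.9996]]
t 3.77 pos [0.495  0.2662 0.0523] yaw 29.25 tilt 1.68 grip 32.3 F [-0.5  0.   0.2] q [-0.84  0.47  0.31  1.99 -0.23  0.69  0.12]
[-0.6 -2.1 47.2] -0.1
```

>>> {"api": "apply_moves", "payload": {"increments": [32,0,-1,24,0,32,0,-1,24,0,20,0,0,0,0]}}

```text
t: 4.15
eef_pos: [0.4951, 0.2671, 0.0041]
tool_rot: [0.004, 0.505, 0.863, 0.015]
contact_force: [1.1, 0.1, 0.3]
gripper_width: 0.231
```

```bash
python3 - <<'E'
from h import *
p,R,o=pose();print(R.as_matrix()[:,2].round(4))
plan([.4945,.2657,.005],29.3)
for n,b in(("top",(200,205,300,300)),("side",(285,150,385,260))):
    p,d=read_camera(n);crop(p,*b,5,f"pics/{n}4.png")
E
```

```text
[ 0.0222  0.0222 -0.9995]
t 4.15 pos [0.4951 0.2671 0.0041] yaw 29.26 tilt 1.8 grip 19.7 F [1.1 0.1 0.3] q [-0.81  0.54  0.27  2.01 -0.26  0.59  0.15]
[-0.9 -1.2 -1. ] -0.0
```

View pics/side4.png

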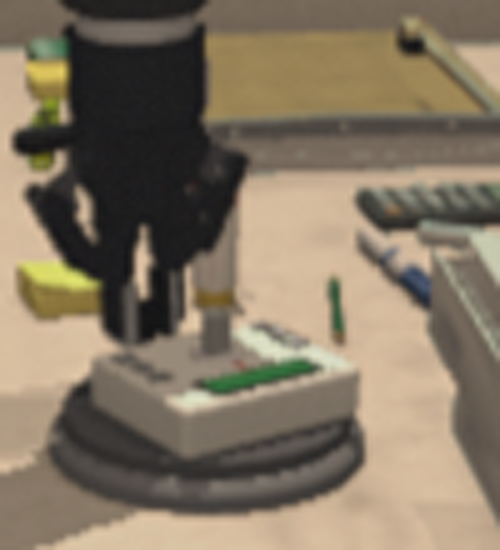

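>>> {"api": "apply_moves", "payload": {"increments": [20,-1,-12,0,-10,20,-1,-11,0,-10,20,-1,-11,0,-10,20,-1,-11,0,-10]}}

```text
t: 4.75
eef_pos: [0.4737, 0.2399, 0.0096]
tool_rot: [0.016, 0.168, 0.985, 0.019]
contact_force: [0.6, 2.8, -1.9]
gripper_width: 0.234
```

```bash
python3 - <<'E'
from h import *
p,R,o=pose();print(R.as_matrix()[:,2].round(4)); c=np.array([.524,.2135]); v=p[:2]-c; print("r",np.linalg.norm(v),"ang",np.degrees(np.arctan2(*v[::-1])))
plan([.4945,.2657,.005])
E
```

```text
[ 0.0385  0.0328 -0.9987]
r 0.05681889239485023 ang 152.36842378620426
t 4.75 pos [0.4737 0.2399 0.0096] yaw 70.67 tilt 2.9 grip 20.0 F [ 0.6  2.8 -1.9] q [-0.64  0.48  0.08  2.08 -0.08  0.53  0.73]
[-11.   31.1   6.2] 0.0
```

```bash
cat >> h.py <<'E'
C=np.array([.524,.2135])
def tip():
    p,R,o=pose(); return p-.041*R.as_matrix()[:,2]
def plantip(t,yaw=None,**k):
    p,R,o=pose(); z=R.as_matrix()[:,2]; print("tip",tip().round(4),"z",z.round(3)); plan(np.array(t)+.041*z,yaw,**k)
E
python3 - <<'E'
from h import *
v=tip()[:2]-C;print(np.linalg.norm(v),np.degrees(np.arctan2(*v[::-1])))
for a in(172,184,192):
    plantip([*(C+.06*np.array([np.cos(np.radians(a)),np.sin(np.radians(a))])),.045],a-90,n=3)
E
```

```text
0.05762679801269752 154.28070658285122
tip [0.4721 0.2385 0.0505] z [ 0.039  0.033 -0.999]
t 4.75 pos [0.4737 0.2399 0.0096] yaw 70.67 tilt 2.9 grip 20.0 F [ 0.6  2.8 -1.9] q [-0.64  0.48  0.08  2.08 -0.08  0.53  0.73]
[ 0.6 -6.1  1.6] -3.8
[ 1.  -6.1  1.6] -3.8
[ 1.4 -6.   1.6] -3.8
tip [0.4721 0.2385 0.0505] z [ 0.039  0.033 -0.999]
t 4.75 pos [0.4737 0.2399 0.0096] yaw 70.67 tilt 2.9 grip 20.0 F [ 0.6  2.8 -1.9] q [-0.64  0.48  0.08  2.08 -0.08  0.53  0.73]
[ -0.7 -10.1   1.4] -7.8
[  0.7 -10.1   1.4] -7.8
[ 2.1 -9.9  1.4] -7.8
tip [0.4721 0.2385 0.0505] z [ 0.039  0.033 -0.999]
t 4.75 pos [0.4737 0.2399 0.0096] yaw 70.67 tilt 2.9 grip 20.0 F [ 0.6  2.8 -1.9] q [-0.64  0.48  0.08  2.08 -0.08  0.53  0.73]
[ -2.  -12.6   1.3] -10.4
[  0.3 -12.8   1.3] -10.4
[  2.7 -12.5   1.3] -10.4
```

>>> {"api": "apply_moves", "payload": {"increments": [20,1,-12,2,-7,20,1,-12,2,-7,20,1,-11,2,-7]}}

```text
t: 5.12
eef_pos: [0.4691, 0.2137, 0.008]
tool_rot: [0.026, -0.022, 0.999, 0.022]
contact_force: [-0.9, 10.2, 0.0]
gripper_width: 0.232
```

```bash
python3 - <<'E'
from h import *
v=tip()[:2]-C;print(np.linalg.norm(v),np.degrees(np.arctan2(*v[::-1])))
for a in(190,196):
    plantip([*(C+.06*np.array([np.cos(np.radians(a)),np.sin(np.radians(a))])),.045],100,n=2)
for n,b in(("top",(200,205,300,300)),("side",(285,150,385,260))):
    p,d=read_camera(n);crop(p,*b,5,f"pics/{n}5.png")
E
```

```text
0.05701186148992344 -178.33893491255404
tip [0.467  0.2118 0.0489] z [ 0.052  0.044 -0.998]
t 5.12 pos [0.4691 0.2137 0.008 ] yaw 92.63 tilt 3.91 grip 19.8 F [-0.9 10.2  0. ] q [-0.51  0.45 -0.03  2.13  0.01  0.49  1.07]
[ 1.3 -4.4  1.7] -3.7
[ 1.6 -4.3  1.7] -3.7
tip [0.467  0.2118 0.0489] z [ 0.052  0.044 -0.998]
t 5.12 pos [0.4691 0.2137 0.008 ] yaw 92.63 tilt 3.91 grip 19.8 F [-0.9 10.2  0. ] q [-0.51  0.45 -0.03  2.13  0.01  0.49  1.07]
[ 0.8 -7.5  1.6] -3.7
[ 1.3 -7.4  1.6] -3.7
```

View pics/side5.png

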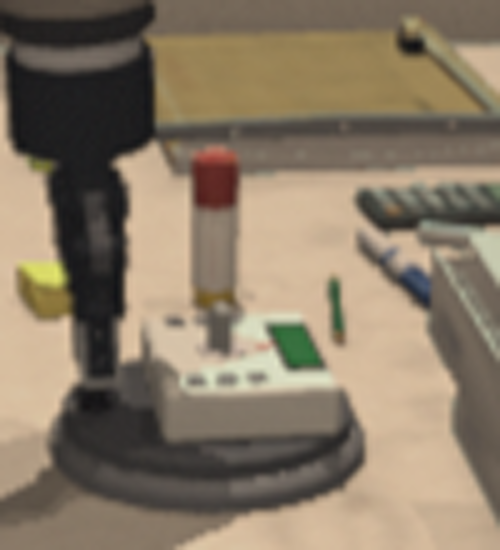

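View pics/top5.png

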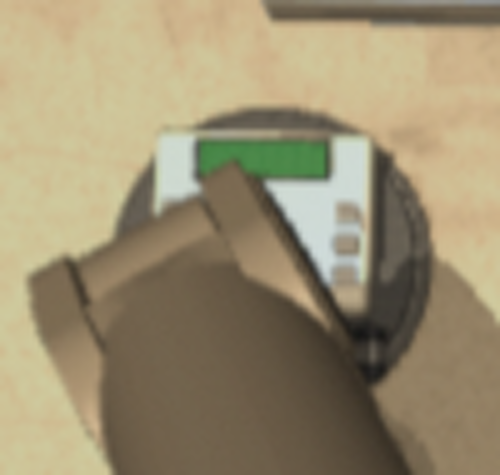

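>>> {"api": "apply_moves", "payload": {"increments": [20,1,-8,2,0,20,1,-6,1,0]}}

```text
t: 5.48
eef_pos: [0.4693, 0.2001, 0.006]
tool_rot: [0.028, -0.02, 0.999, 0.022]
contact_force: [-0.9, 5.0, 4.7]
gripper_width: 0.237
```

```bash
python3 - <<'E'
from h import *
v=tip()[:2]-C;print(np.linalg.norm(v),np.degrees(np.arctan2(*v[::-1])))
for a in(190,):
    plantip([*(C+.06*np.array([np.cos(np.radians(a)),np.sin(np.radians(a))])),.045],n=1)
for n,b in(("top",(200,205,300,300)),("side",(285,180,385,260))):
    p,d=read_camera(n);crop(p,*b,6,f"pics/{n}6.png")
E
```

```text
0.05893478333489611 -165.0129845507345
tip [0.4671 0.1983 0.0469] z [ 0.055  0.046 -0.997]
t 5.47 pos [0.4693 0.2001 0.006 ] yaw 92.42 tilt 4.08 grip 20.2 F [-0.9  5.   4.7] q [-0.49  0.45 -0.03  2.14  0.    0.48  1.09]
[2.1 4.8 2. ] 0.0
```

View pics/side6.png

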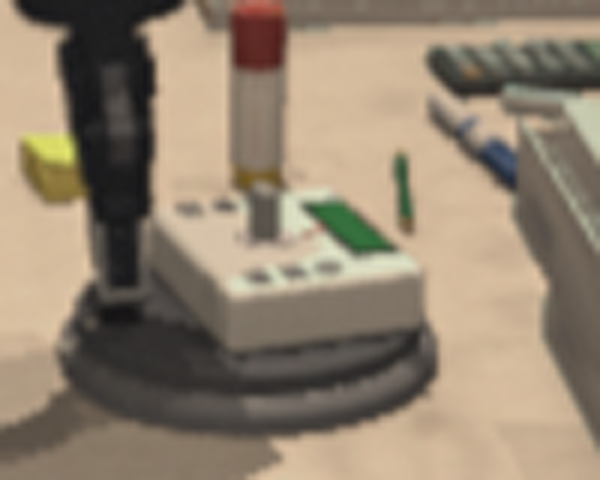

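View pics/top6.png

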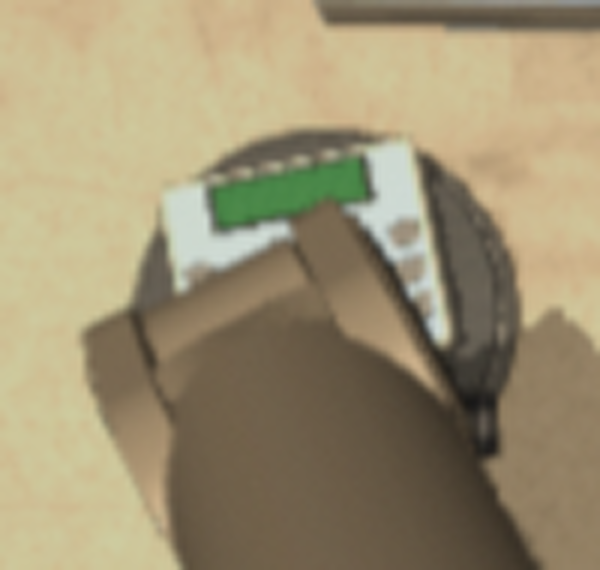

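>>> {"api": "apply_moves", "payload": {"increments": [34,0,2,0,0,34,0,0,0,0,34,0,0,-40,0,34,0,0,-50,0,34,0,0,-50,0]}}

```text
t: 6.2
eef_pos: [0.4576, 0.1897, 0.1438]
tool_rot: [0.021, -0.018, 0.999, 0.017]
contact_force: [1.2, 0.8, -0.6]
gripper_width: 0.397
```

```bash
python3 - <<'E'
from h import *
plantip([.4773,-.183,.19],93)
for n,b in(("top",(200,205,300,300)),("side",(285,180,385,260))):
    p,d=read_camera(n);crop(p,*b,6,f"pics/{n}7.png")
E
```

```text
tip [0.4559 0.1883 0.1847] z [ 0.042  0.034 -0.999]
t 6.2 pos [0.4576 0.1897 0.1438] yaw 92.1 tilt 3.08 grip 33.9 F [ 1.2  0.8 -0.6] q [-0.49  0.21 -0.03  2.07 -0.    0.81  1.1 ]
[ -1.2 -53.1  -2.4] -0.1
[ -1.1 -53.1  -2.4] -0.1
[ -1.  -53.1  -2.4] -0.1
[ -0.9 -53.1  -2.4] -0.1
[ -0.7 -53.1  -2.4] -0.1
[ -0.6 -53.1  -2.4] -0.1
[ -0.5 -53.1  -2.4] -0.1
```

View pics/side7.png

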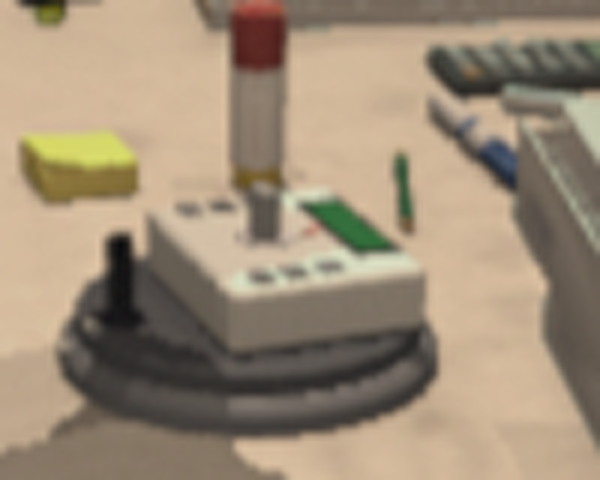

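View pics/top7.png

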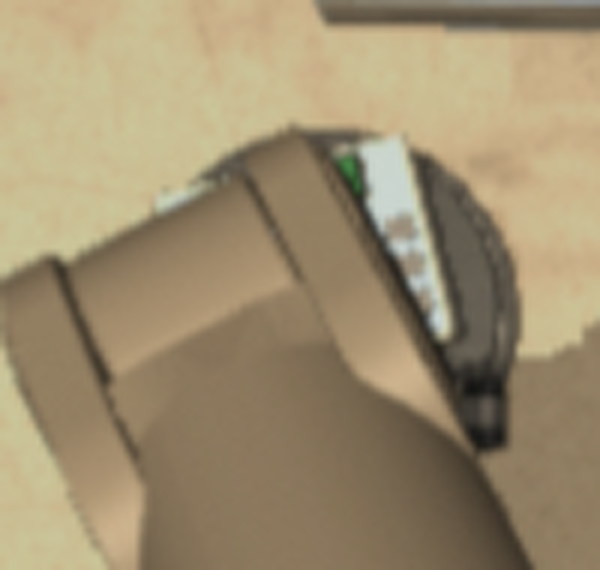

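>>> {"api": "apply_moves", "payload": {"increments": [50,-1,-53,0,1,50,-1,-55,0,1,50,-1,-55,0,1,50,-1,-55,0,1,50,-1,-55,0,1,50,-1,-55,0,1,50,-1,-50,0,1,50,0,0,0,0]}}

```text
t: 7.3
eef_pos: [0.4601, -0.1982, 0.1293]
tool_rot: [0.023, 0.046, 0.998, 0.02]
contact_force: [0.1, 0.9, 0.4]
gripper_width: 0.588
```

```bash
python3 - <<'E'
from h import *
plantip([.4765,-.183,.10],85.5)
p,d=read_camera("top");crop(p,200,205,300,300,6,"pics/top8.png");crop(p,350,230,470,310,6,"pics/top8k.png")
p,d=read_camera("side");crop(p,285,180,385,260,6,"pics/side8.png");crop(p,260,220,380,370,5,"pics/side8k.png")
E
```

```text
tip [ 0.4581 -0.1998  0.1702] z [ 0.048  0.038 -0.998]
t 7.3 pos [ 0.4601 -0.1982  0.1293] yaw 84.83 tilt 3.52 grip 50.2 F [0.1 0.9 0.4] q [ 0.11  0.25  0.24  2.06 -0.16  0.8   1.93]
[-6.8  7.7 35.8] -0.3
[-6.9  7.7 35.8] -0.3
```

View pics/top8.png

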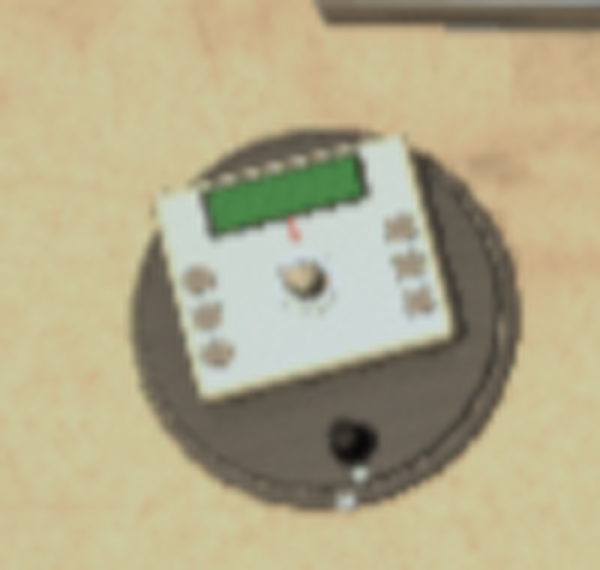

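View pics/side8k.png

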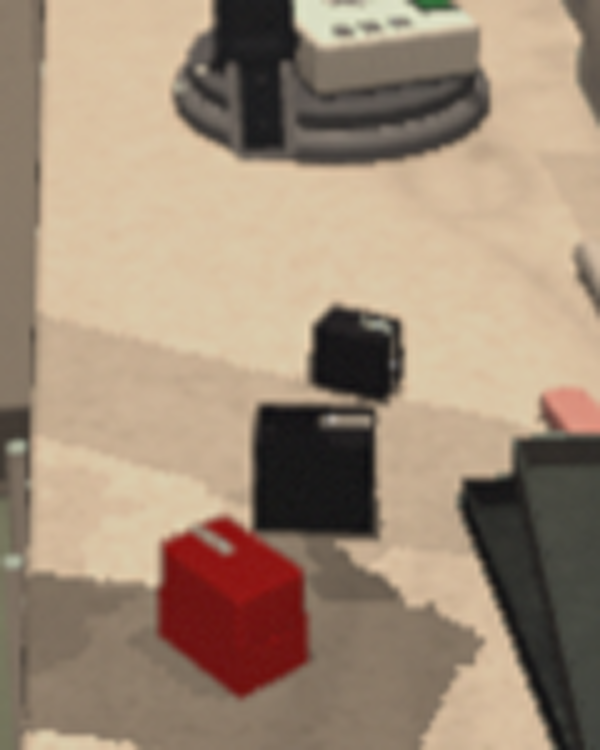

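View pics/side8.png

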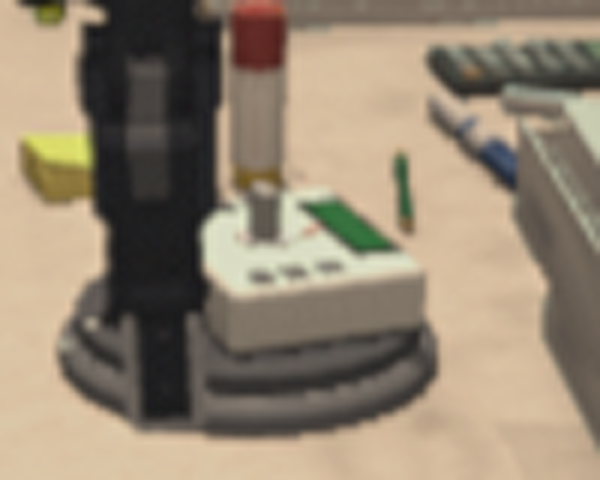

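```bash
python3 - <<'E'
from h import *
def cv(x,k,u0,v0): x=np.array(x,float).reshape(-1,2); return (x+.5)/k-.5+[u0,v0]
T=lambda x,z:atz("top",cv(x,6,200,205),z)
c=T([(155,198),(405,133),(458,338),(207,400)],.057); print(c.round(4),c.mean(0).round(4))
e=c[1]-c[2]+c[0]-c[3]; print("yaw",np.arctan2(e[1],e[0])); e=c[0]+c[3]-c[1]-c[2];print(np.arctan2(-e[0],e[1]))
print("m",T((346,499),.016),"tm",T((360,473),.027),"post",T((352,436),.067),"shaft",T((305,274),.081),"red",T([(291,218),(297,240)],.057))
a=T((346,499),.016)[0,:2];print("console yaw",np.arctan2(*(C-a)[::-1]))
a=T((360,473),.027)[0,:2];print("table yaw",np.arctan2(*(C-a)[::-1]))
p,d=read_camera("top"); q,uv=depthpts("top",d,np.ones(d.shape,bool)); s=np.hypot(q[:,0]-.524,q[:,1]-.2135)<.1
k=s&(q[:,2]>.008);(cx,cy),r=cv2.minEnclosingCircle(q[k][:,:2].astype(np.float32));print(cx,cy,r)
k=s&(q[:,2]>.074);print("shaft top depth",q[k].mean(0))
# fit of foot ellipse by color/edge: foot at z 0.016 outline
for ang in np.arange(-180,181,45): pass
im=p.copy()
for z,r,col in((.016,.085,(0,0,255)),(.027,.078,(0,255,0))):
    th=np.linspace(0,2*np.pi,200); P=np.c_[C[0]+r*np.cos(th),C[1]+r*np.sin(th),np.full(200,z)]
    uv=proj("top",P)
    big=cv2.resize(p[205:300,200:300],None,fx=6,fy=6,interpolation=cv2.INTER_CUBIC) if z<.02 else big
    cv2.polylines(big,[np.round((uv-[200,205]+.5)*6-.5).astype(np.int32)],True,col,1)
cv2.imwrite("pics/top9.png",big)
E
```

```text
[[0.5663 0.2813 0.057 ]
 [0.5959 0.1759 0.057 ]
 [0.508  0.1512 0.057 ]
 [0.4803 0.256  0.057 ]] [0.5376 0.2161 0.057 ]
yaw 0.2800582261641224
0.26653458590492995
m [[0.44255573 0.2008882  0.016     ]] tm [[0.45297429 0.19399375 0.027     ]] post [[0.46495276 0.1935293  0.067     ]] shaft [[0.53072141 0.21345995 0.081     ]] red [[0.55845057 0.22323787 0.057     ]
 [0.54901688 0.22038371 0.057     ]]
console yaw 0.15363168813194783
table yaw 0.26802825409396924
0.5316389799118042 0.21335376799106598 0.09251903742551804
shaft top depth [0.62173416 0.21330326 0.75111076]
```

View pics/top9.png

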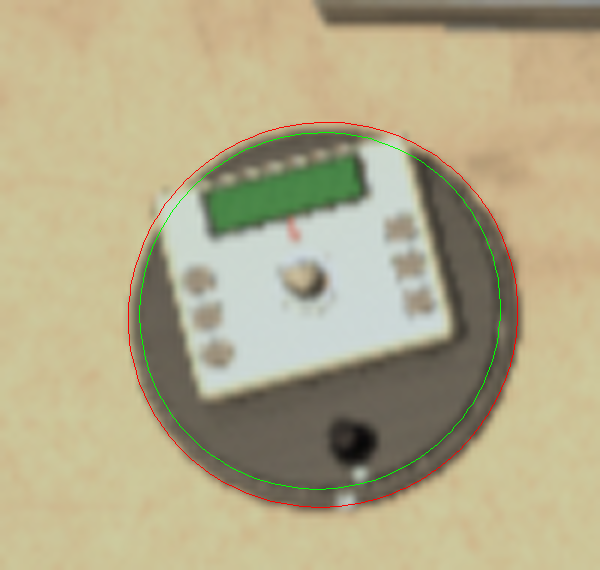

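```bash
python3 - <<'E'
from h import *
plantip([.4645,.199,.15],100,n=8)
E
```

```text
tip [ 0.4593 -0.1945  0.1704] z [ 0.048  0.041 -0.998]
t 7.45 pos [ 0.4612 -0.1928  0.1295] yaw 85.3 tilt 3.62 grip 50.0 F [-0.1  0.2  0.1] q [ 0.11  0.25  0.23  2.07 -0.16  0.8   1.93]
[ 3.6 48.9  4.6] -1.8
[ 2.  49.   4.6] -1.8
[ 0.4 49.   4.6] -1.8
[-1.1 49.   4.6] -1.8
[-2.7 49.   4.6] -1.8
[-4.3 48.9  4.6] -1.8
[-5.8 48.7  4.6] -1.8
[-7.4 48.5  4.6] -1.8
```

>>> {"api": "apply_moves", "payload": {"increments": [34,3,49,0,-2,34,2,49,0,-2,34,0,49,0,-2,34,-1,49,0,-2,34,-3,49,0,-2,34,-4,49,0,-2,34,-6,49,0,-2,34,-7,45,0,-2,34,0,0,0,0]}}

```text
t: 8.57
eef_pos: [0.4516, 0.2241, 0.1459]
tool_rot: [0.027, -0.116, 0.993, 0.02]
contact_force: [-0.0, -0.4, 0.2]
gripper_width: 0.397
```

```bash
python3 - <<'E'
from h import *
plantip([.4645,.198,.085],100,n=2)
E
```

```text
tip [0.4496 0.2223 0.1868] z [ 0.048  0.045 -0.998]
t 8.57 pos [0.4516 0.2241 0.1459] yaw 103.38 tilt 3.8 grip 33.9 F [-0.  -0.4  0.2] q [-0.51  0.22 -0.07  2.05  0.    0.81  1.22]
[ -1.5 -15.2  50.6] 1.7
[ -2.  -15.2  50.6] 1.7
```

>>> {"api": "apply_moves", "payload": {"increments": [34,-3,-14,35,2,34,-3,-12,35,1,34,0,0,20,0,34,0,0,0,0]}}

```text
t: 9.07
eef_pos: [0.4645, 0.2067, 0.0536]
tool_rot: [0.026, -0.093, 0.995, 0.021]
contact_force: [-0.9, -0.1, -0.3]
gripper_width: 0.399
```

```bash
python3 - <<'E'
from h import *
plantip([.4645,.198,.046],100,n=2)
p,d=read_camera("side");crop(p,275,160,385,260,6,"pics/side10.png")
E
```

```text
tip [0.4625 0.2048 0.0945] z [ 0.048  0.046 -0.998]
t 9.07 pos [0.4645 0.2067 0.0536] yaw 100.78 tilt 3.8 grip 34.0 F [-0.9 -0.1 -0.3] q [-0.49  0.36 -0.05  2.12  0.    0.6   1.22]
[ 1.  -4.4 24.1] 0.4
[ 1.  -4.4 24.1] 0.4
```

View pics/side10.png

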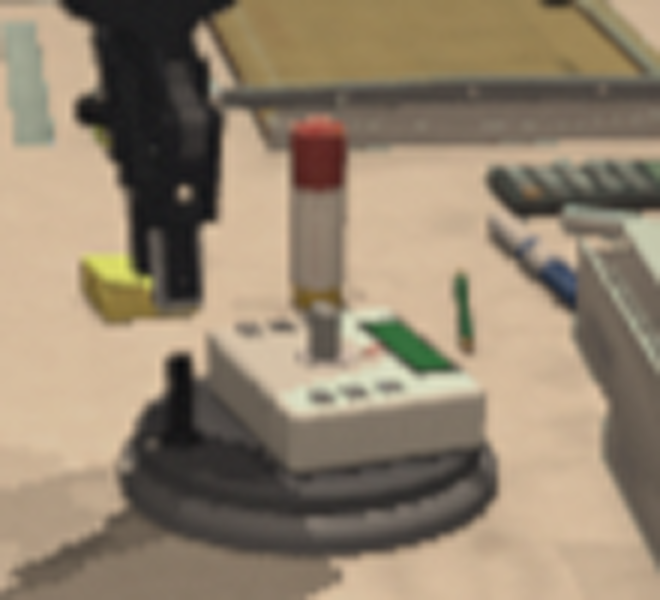

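>>> {"api": "apply_moves", "payload": {"increments": [34,1,-7,0,0,34,1,-3,24,0,34,0,0,20,0,34,0,0,0,0]}}

```text
t: 9.62
eef_pos: [0.4699, 0.1989, 0.0137]
tool_rot: [0.03, -0.094, 0.995, 0.022]
contact_force: [-0.0, -0.3, 0.0]
gripper_width: 0.399
```

```bash
python3 - <<'E'
from h import *
plantip([.463,.2038,.046],100,n=1)
p,d=read_camera("side");crop(p,275,160,385,260,6,"pics/side11.png")
E
```

```text
tip [0.4676 0.1969 0.0546] z [ 0.056  0.05  -0.997]
t 9.62 pos [0.4699 0.1989 0.0137] yaw 100.82 tilt 4.3 grip 34.1 F [-0.  -0.3  0. ] q [-0.47  0.43 -0.05  2.14  0.01  0.49  1.24]
[3.8 7.3 8.6] 0.8
```

View pics/side11.png

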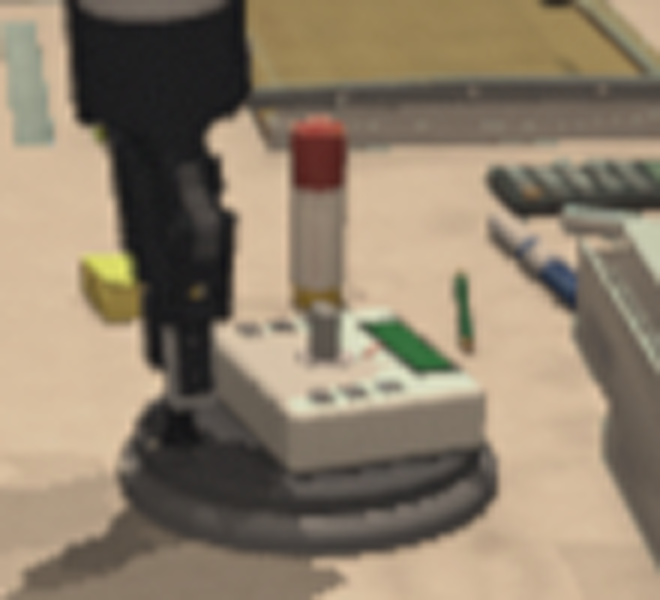

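>>> {"api": "apply_moves", "payload": {"increments": [18,2,0,6,0,17,2,0,2,0,17,0,4,0,0,17,0,4,0,0]}}

```text
t: 10.18
eef_pos: [0.4662, 0.2058, 0.0082]
tool_rot: [0.032, -0.093, 0.995, 0.022]
contact_force: [0.1, -3.2, -1.2]
gripper_width: 0.202
```

```bash
python3 - <<'E'
from h import *
plantip([.463,.2038,.046],100,n=1)
p,d=read_camera("side");crop(p,275,160,385,260,6,"pics/side12.png")
E
```

```text
tip [0.4638 0.2037 0.0491] z [ 0.059  0.05  -0.997]
t 10.18 pos [0.4662 0.2058 0.0082] yaw 100.72 tilt 4.46 grip 17.3 F [ 0.1 -3.2 -1.2] q [-0.49  0.44 -0.04  2.15  0.01  0.47  1.21]
[1.  0.1 3. ] 0.7
```

View pics/side12.png

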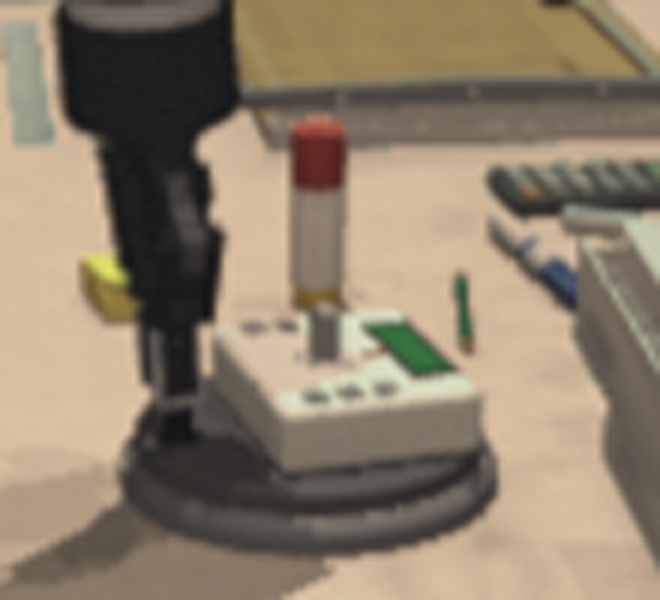

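>>> {"api": "apply_moves", "payload": {"increments": [17,0,2,0,0,34,0,0,0,0,34,0,0,0,0]}}

```text
t: 10.6
eef_pos: [0.4661, 0.2107, 0.0088]
tool_rot: [0.033, -0.094, 0.995, 0.024]
contact_force: [-0.1, -0.6, 0.1]
gripper_width: 0.396
```

```bash
python3 - <<'E'
from h import *
plantip([.463,.2038,.046],100,n=1)
p,d=read_camera("side");crop(p,275,160,385,260,6,"pics/side13.png")
p,d=read_camera("top");crop(p,200,205,300,300,6,"pics/top13.png")
E
```

```text
tip [0.4636 0.2085 0.0497] z [ 0.061  0.053 -0.997]
t 10.6 pos [0.4661 0.2107 0.0088] yaw 100.86 tilt 4.62 grip 33.8 F [-0.1 -0.6  0.1] q [-0.5   0.44 -0.05  2.15  0.01  0.47  1.21]
[ 1.8 -4.7  3.4] 0.9
```

View pics/side13.png

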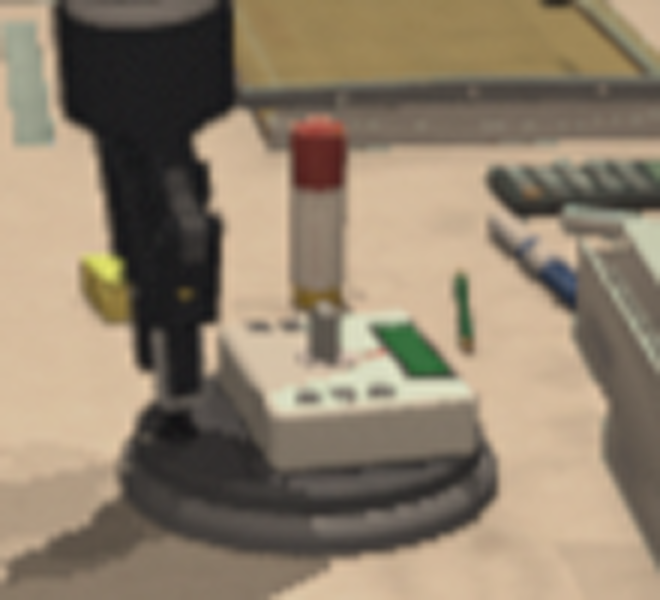

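View pics/top13.png

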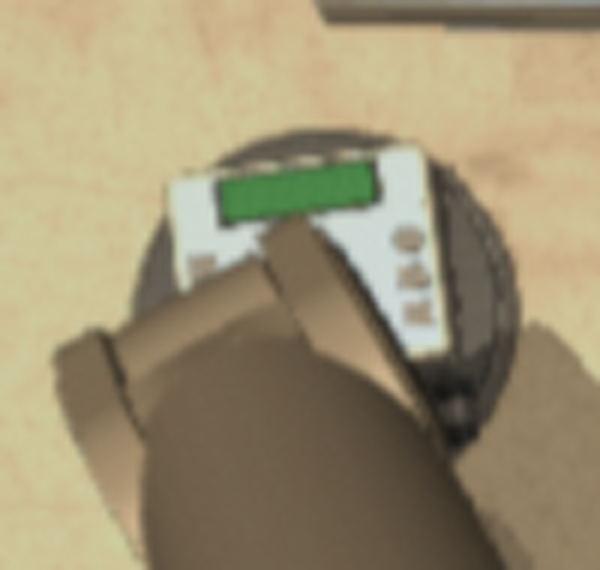

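>>> {"api": "apply_moves", "payload": {"increments": [34,0,-2,-30,0,50,0,-10,-50,0,50,0,-40,-40,2,50,-2,-50,-20,2,50,-2,-50,0,2,50,-2,-50,0,2,50,-2,-50,0,2,50,-2,-50,0,2,50,-3,-40,0,2,50,-3,-35,0,2,50,0,0,0,0]}}

```text
t: 12.08
eef_pos: [0.5052, -0.1818, 0.1375]
tool_rot: [0.033, 0.049, 0.998, 0.028]
contact_force: [0.4, 0.4, 0.2]
gripper_width: 0.587
```

```bash
python3 - <<'E'
from h import *
plantip([.4765,-.183,.10],85.5)
p,d=read_camera("top");crop(p,200,205,300,300,6,"pics/top14.png");crop(p,350,230,470,310,6,"pics/top14k.png")
p,d=read_camera("side");crop(p,270,180,370,320,5,"pics/side14.png")
E
```

```text
tip [ 0.5023 -0.184   0.1783] z [ 0.069  0.053 -0.996]
t 12.07 pos [ 0.5052 -0.1818  0.1375] yaw 84.54 tilt 5.01 grip 50.1 F [0.4 0.4 0.2] q [ 0.11  0.29  0.2   1.99 -0.17  0.82  1.89]
[15.4 -3.1 38.1] -0.5
[15.4 -2.9 38.1] -0.5
```

View pics/top14.png

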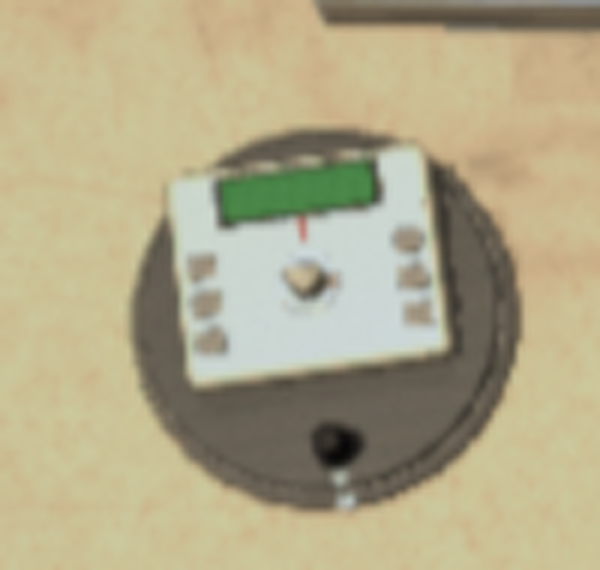

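View pics/top14k.png

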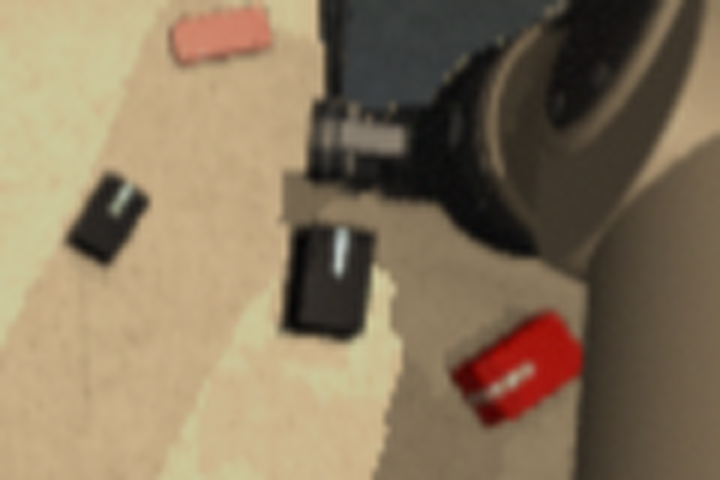

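View pics/side14.png

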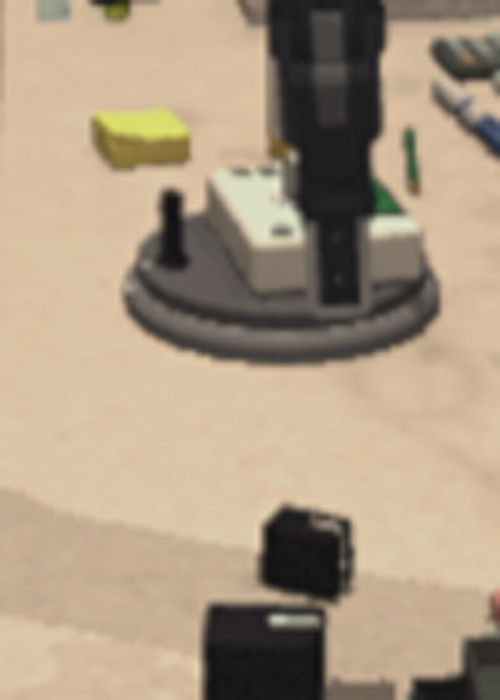

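```bash
cat > tl.py <<'E'
from h import *
p,R,o=pose();M=R.as_matrix();print("t",round(o["t"],2),"tip",tip().round(4),"z",M[:,2].round(4),"tilt",np.degrees(np.arccos(-M[2,2])).round(2),"q",o["q"].round(3))
E
python3 - <<'E'
from h import *
def cv(x,k,u0,v0): x=np.array(x,float).reshape(-1,2); return (x+.5)/k-.5+[u0,v0]
T=lambda x,z:atz("top",cv(x,6,200,205),z)
c=T([(168,183),(420,145),(452,352),(192,388)],.057); print(c.round(4),c.mean(0).round(4))
e=c[1]-c[2]+c[0]-c[3]; print("yaw",np.arctan2(e[1],e[0])); e=c[0]+c[3]-c[1]-c[2];print(np.arctan2(-e[0],e[1]))
print("shaft",T((305,276),.081),"post",T((334,438),.067))
K=cv([(312,228),(372,233),(360,330),(306,327)],6,350,230); k=atz("top",K,.04);print(k.round(4),k.mean(0))
E
python3 tl.py
```

```text
[[0.5728 0.276  0.057 ]
 [0.5908 0.1694 0.057 ]
 [0.502  0.1535 0.057 ]
 [0.4853 0.2625 0.057 ]] [0.5377 0.2153 0.057 ]
yaw 0.1649211797046656
0.15971010738021382
shaft [[0.52988226 0.21343295 0.081     ]] post [[0.46401828 0.20098679 0.067     ]]
[[ 0.4973 -0.1712  0.04  ]
 [ 0.4955 -0.197   0.04  ]
 [ 0.4537 -0.1911  0.04  ]
 [ 0.4547 -0.1679  0.04  ]] [ 0.47532006 -0.18180002  0.04      ]
t 12.18 tip [ 0.5027 -0.1805  0.1783] z [ 0.0686  0.0553 -0.9961] tilt 5.05 q [ 0.109  0.289  0.195  1.991 -0.175  0.824  1.889]
```

>>> {"api": "apply_moves", "payload": {"increments": [50,0,0,-40,0,50,0,0,-40,0]}}

```text
t: 12.42
eef_pos: [0.4981, -0.1782, 0.2157]
tool_rot: [0.029, 0.043, 0.998, 0.031]
contact_force: [0.6, 0.3, 0.2]
gripper_width: 0.585
```

```bash
python3 tl.py
```

```text
t 12.43 tip [ 0.4956 -0.1806  0.2565] z [ 0.0609  0.0586 -0.9964] tilt 4.85 q [ 0.092  0.19   0.212  1.917 -0.135  1.002  1.855]
```

>>> {"api": "apply_moves", "payload": {"increments": [50,0,0,0,0,50,0,0,0,0]}}

```text
t: 12.68
eef_pos: [0.5, -0.1756, 0.2183]
tool_rot: [0.032, 0.041, 0.998, 0.031]
contact_force: [-0.3, 0.1, 1.0]
gripper_width: 0.584
```

```bash
python3 tl.py
```

```text
t 12.68 tip [ 0.4972 -0.1781  0.2592] z [ 0.0659  0.0588 -0.9961] tilt 5.07 q [ 0.089  0.186  0.21   1.916 -0.135  1.002  1.854]
```

```bash
python3 - <<'E'
from h import *
plantip([.476,-.183,.06],85.5,n=4)
E
```

```text
tip [ 0.4972 -0.1781  0.2592] z [ 0.066  0.059 -0.996]
t 12.68 pos [ 0.5    -0.1756  0.2183] yaw 85.45 tilt 5.07 grip 49.8 F [-0.3  0.1  1. ] q [ 0.09  0.19  0.21  1.92 -0.14  1.    1.85]
[ 8.2 -4.8 49.2] -0.0
[ 8.2 -4.8 49.2] -0.0
[ 8.2 -4.8 49.2] -0.0
[ 8.2 -4.8 49.2] -0.0
```

>>> {"api": "apply_moves", "payload": {"increments": [50,9,-6,50,0,50,9,-6,50,0,50,9,-6,45,0,50,5,-4,20,0]}}

```text
t: 13.18
eef_pos: [0.4776, -0.1809, 0.0449]
tool_rot: [0.032, 0.037, 0.998, 0.031]
contact_force: [-0.1, -0.1, 0.6]
gripper_width: 0.586
```

```bash
python3 - <<'E'
from h import *
plantip([.476,-.183,.012],85.5,n=2)
p,d=read_camera("side");crop(p,260,220,380,340,5,"pics/side15.png")
E
```

```text
tip [ 0.4749 -0.1834  0.0857] z [ 0.067  0.06  -0.996]
t 13.18 pos [ 0.4776 -0.1809  0.0449] yaw 85.86 tilt 5.16 grip 50.1 F [-0.1 -0.1  0.6] q [ 0.16  0.4   0.16  2.11 -0.25  0.61  2.01]
[ 1.8 -2.2 36.7] 0.2
[ 1.7 -2.2 36.7] 0.2
```

View pics/side15.png

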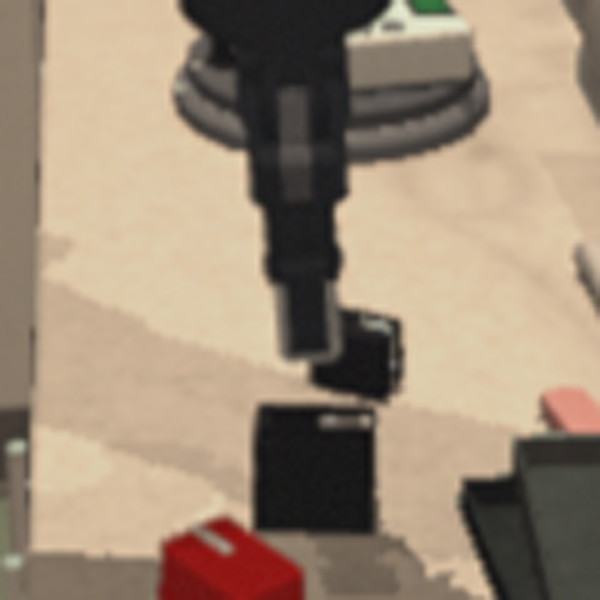

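```bash
python3 - <<'E'
from h import *
p,d=read_camera("side")
for (u,v) in ((309,352),(309,330),(309,300),(315,470)):
    U=round((u+.5)/5-.5+260);V=round((v+.5)/5-.5+220)
    o,r=ray("side",[[U,V]]); print(U,V,d[V,U],(o+r*d[V,U]).round(4))
E
python3 tl.py
```

```text
321 290 0.81087875 [[ 0.4702 -0.2215  0.0927]]
321 286 0.80736274 [[ 0.4702 -0.2218  0.1008]]
321 280 0.8019969 [[ 0.4701 -0.2224  0.1129]]
323 314 0.8627798 [[ 0.4768 -0.1941  0.0261]]
t 13.28 tip [ 0.4744 -0.1835  0.0859] z [ 0.065   0.0607 -0.996 ] tilt 5.1 q [ 0.163  0.398  0.162  2.109 -0.246  0.61   2.007]
```

>>> {"api": "apply_moves", "payload": {"increments": [50,0,-2,40,0,50,0,-2,32,0,50,0,0,4,0]}}

```text
t: 13.65
eef_pos: [0.4851, -0.1794, -0.0306]
tool_rot: [0.033, 0.036, 0.998, 0.032]
contact_force: [0.3, -1.0, 0.2]
gripper_width: 0.586
```

```bash
python3 - <<'E'
from h import *
plantip([.479,-.183,.012],85.5,n=1)
p,d=read_camera("side");crop(p,260,220,380,340,5,"pics/side16.png")
E
```

```text
tip [ 0.4823 -0.1819  0.0103] z [ 0.069  0.061 -0.996]
t 13.65 pos [ 0.4851 -0.1794 -0.0306] yaw 85.95 tilt 5.27 grip 50.1 F [ 0.3 -1.   0.2] q [ 0.21  0.54  0.1   2.12 -0.31  0.45  2.07]
[ 3.  -1.3 -2. ] 0.5
```

View pics/side16.png

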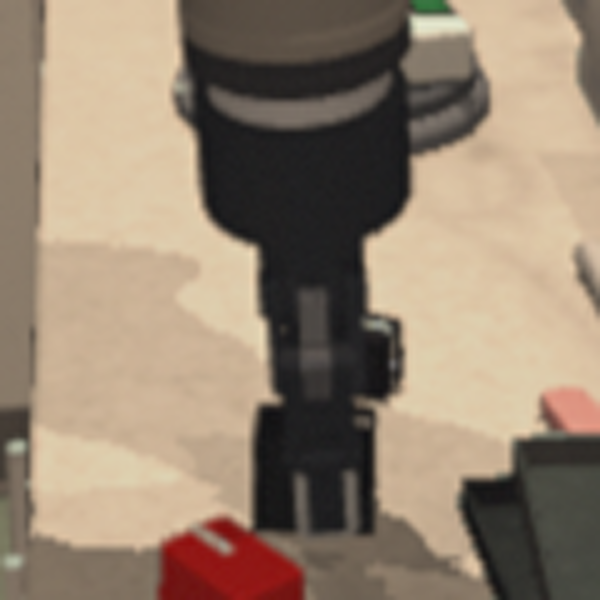

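>>> {"api": "apply_moves", "payload": {"increments": [50,3,-1,-2,0,25,0,0,0,0,25,0,0,0,0,25,0,0,0,0], "squeeze": 60}}

```text
t: 14.2
eef_pos: [0.4848, -0.1811, -0.0241]
tool_rot: [0.037, 0.036, 0.998, 0.031]
contact_force: [-0.3, -0.5, -0.9]
gripper_width: 0.343
```

```bash
python3 - <<'E'
from h import *
plantip([.479,-.183,.012],85.5,n=1)
p,d=read_camera("side");crop(p,260,220,380,340,5,"pics/side17.png")
E
```

```text
tip [ 0.4817 -0.1835  0.0167] z [ 0.076  0.059 -0.995]
t 14.2 pos [ 0.4848 -0.1811 -0.0241] yaw 85.99 tilt 5.51 grip 29.3 F [-0.3 -0.5 -0.9] q [ 0.21  0.53  0.11  2.13 -0.3   0.45  2.07]
[ 3.1 -0.   4.5] 0.5
```

View pics/side17.png

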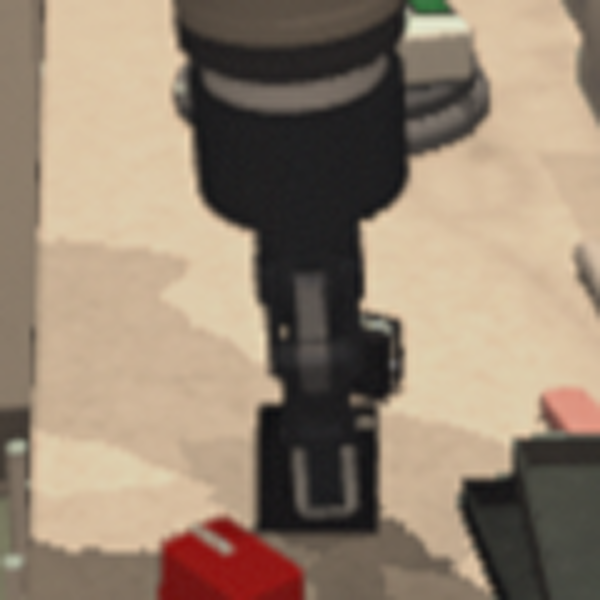

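```bash
python3 - <<'E'
from h import *
p,R,o=pose()
plan(p+[0,0,.13],n=3)
E
```

```text
t 14.25 pos [ 0.4849 -0.1811 -0.0241] yaw 85.99 tilt 5.51 grip 29.4 F [ 0.4  0.4 -0.5] q [ 0.21  0.53  0.11  2.13 -0.3   0.45  2.07]
[ -3.1   2.8 -43.1] 0.0
[ -3.1   2.8 -43.1] 0.0
[ -3.1   2.8 -43.1] 0.0
```

>>> {"api": "apply_moves", "payload": {"increments": [25,0,2,-45,0,25,0,3,-45,0,25,0,3,-40,0]}}

```text
t: 14.62
eef_pos: [0.4729, -0.1799, 0.106]
tool_rot: [0.033, 0.036, 0.998, 0.032]
contact_force: [0.8, -0.1, -0.8]
gripper_width: 0.347
```

```bash
python3 - <<'E'
from h import *
t=tip()
plantip([.535,.2137,t[2]],98.9,n=8)
p,d=read_camera("side");crop(p,260,180,380,340,5,"pics/side18.png")
E
```

```text
tip [ 0.4701 -0.1824  0.1469] z [ 0.068  0.061 -0.996]
t 14.62 pos [ 0.4729 -0.1799  0.106 ] yaw 85.97 tilt 5.25 grip 29.6 F [ 0.8 -0.1 -0.8] q [ 0.12  0.29  0.2   2.08 -0.2   0.74  1.97]
[-4.4 49.9  3.6] -1.6
[-5.8 49.7  3.6] -1.6
[-7.2 49.5  3.6] -1.6
[-8.6 49.3  3.6] -1.6
[-10.   49.    3.6] -1.6
[-11.4  48.7   3.6] -1.6
[-12.7  48.4   3.6] -1.6
[-14.1  48.    3.6] -1.6
```

View pics/side18.png

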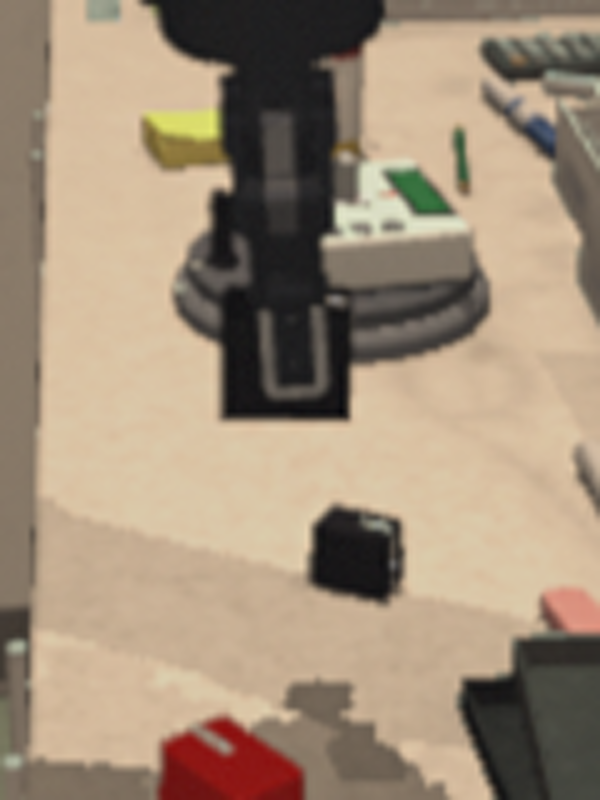

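>>> {"api": "apply_moves", "payload": {"increments": [25,-5,48,0,-2,25,-6,48,0,-2,25,-8,48,0,-2,25,-9,48,0,-2,25,-10,47,0,-2,25,-12,46,0,-1,25,-13,45,0,-1,25,-14,40,0,-1]}}

```text
t: 15.68
eef_pos: [0.5394, 0.1982, 0.1398]
tool_rot: [0.043, -0.076, 0.996, 0.025]
contact_force: [0.4, -0.7, -0.9]
gripper_width: 0.344
```

```bash
python3 - <<'E'
from h import *
t=tip()
plantip([.535,.2137,t[2]],98.9,n=2)
p,d=read_camera("side");crop(p,275,140,385,250,6,"pics/side19.png")
p,d=read_camera("top");crop(p,200,205,300,300,6,"pics/top19.png")
E
```

```text
tip [0.5361 0.1959 0.1806] z [ 0.082  0.056 -0.995]
t 15.68 pos [0.5394 0.1982 0.1398] yaw 98.8 tilt 5.72 grip 29.3 F [ 0.4 -0.7 -0.9] q [-0.47  0.32  0.03  1.94 -0.03  0.79  1.3 ]
[-0.8  8.9  0.5] -0.1
[-0.8  8.9  0.5] -0.1
```

View pics/side19.png

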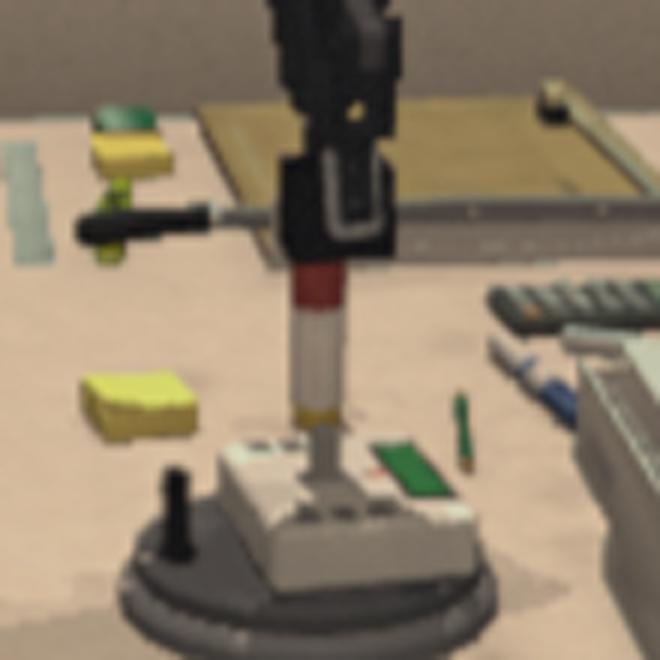

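View pics/top19.png

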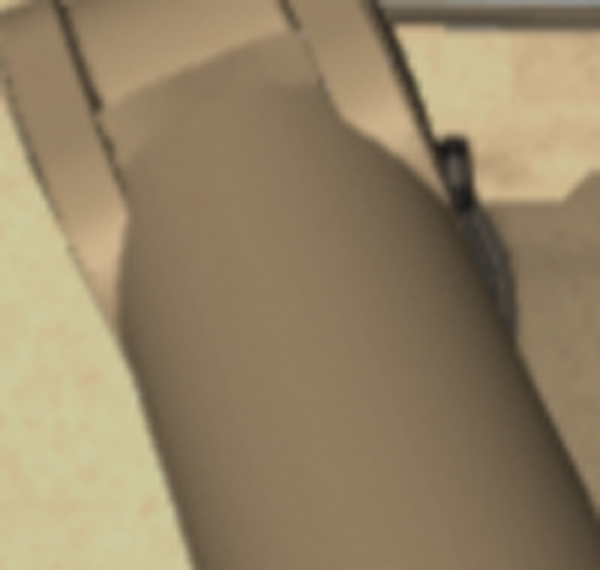

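```bash
python3 - <<'E'
from h import *
t=tip()
plantip([.531,.2137,.125],98.9,n=2)
E
```

```text
tip [0.5362 0.2005 0.1809] z [ 0.083  0.06  -0.995]
t 15.78 pos [0.5396 0.203  0.1402] yaw 99.19 tilt 5.88 grip 29.1 F [-0.6  0.  -1.3] q [-0.48  0.32  0.02  1.93 -0.03  0.79  1.3 ]
[ 4.1  5.6 28. ] 0.1
[ 4.1  5.6 28. ] 0.1
```

>>> {"api": "apply_moves", "payload": {"increments": [25,4,9,24,0,25,4,9,24,0,25,0,0,0,0]}}

```text
t: 16.15
eef_pos: [0.5326, 0.2221, 0.091]
tool_rot: [0.044, -0.079, 0.996, 0.026]
contact_force: [0.1, -0.2, 0.6]
gripper_width: 0.349
```

```bash
python3 - <<'E'
from h import *
t=tip()
plantip([.531,.2137,.125],98.9,n=1)
p,d=read_camera("side");crop(p,295,150,365,240,8,"pics/side20.png")
q,uv=depthpts("side",d,np.ones(d.shape,bool))
k=(uv[:,0]>315)&(uv[:,0]<345)&(uv[:,1]>150)&(uv[:,1]<230)&(q[:,1]<.24)&(q[:,1]>.1)
import collections
for v in range(165,230,2):
    kk=k&(uv[:,1]==v); print(v,[(int(a[0]),*(b*1000).round(0).astype(int)) for a,b in zip(uv[kk][::4],q[kk][::4])])
E
```

```text
tip [0.5292 0.2197 0.1318] z [ 0.083  0.059 -0.995]
t 16.15 pos [0.5326 0.2221 0.091 ] yaw 99.21 tilt 5.85 grip 29.8 F [ 0.1 -0.2  0.6] q [-0.51  0.38  0.01  1.97 -0.03  0.68  1.26]
[-0.3 -6.5  6.5] 0.3
165 [(317, np.int64(501), np.int64(236), np.int64(199)), (321, np.int64(508), np.int64(194), np.int64(209)), (325, np.int64(518), np.int64(193), np.int64(209)), (329, np.int64(523), np.int64(151), np.int64(220)), (333, np.int64(532), np.int64(150), np.int64(220))]
167 [(319, np.int64(506), np.int64(226), np.int64(196)), (323, np.int64(512), np.int64(190), np.int64(205)), (327, np.int64(519), np.int64(154), np.int64(214)), (331, np.int64(528), np.int64(151), np.int64(215)), (335, np.int64(538), np.int64(154), np.int64(214))]
169 [(319, np.int64(507), np.int64(239), np.int64(187)), (323, np.int64(513), np.int64(192), np.int64(200)), (327, np.int64(519), np.int64(154), np.int64(209)), (331, np.int64(529), np.int64(163), np.int64(207)), (335, np.int64(539), np.int64(164), np.int64(206))]
171 [(320, np.int64(509), np.int64(230), np.int64(185)), (324, np.int64(515), np.int64(191), np.int64(
[... 6055 characters left out ...]
), np.int64(164), np.int64(56)), (328, np.int64(523), np.int64(161), np.int64(57)), (332, np.int64(533), np.int64(156), np.int64(59)), (336, np.int64(544), np.int64(159), np.int64(57)), (340, np.int64(554), np.int64(164), np.int64(55)), (344, np.int64(565), np.int64(168), np.int64(53))]
229 [(316, np.int64(496), np.int64(196), np.int64(39)), (320, np.int64(503), np.int64(160), np.int64(53)), (324, np.int64(513), np.int64(155), np.int64(55)), (328, np.int64(523), np.int64(160), np.int64(52)), (332, np.int64(534), np.int64(164), np.int64(50)), (336, np.int64(544), np.int64(163), np.int64(50)), (340, np.int64(555), np.int64(165), np.int64(49)), (344, np.int64(565), np.int64(164), np.int64(49))]
```

View pics/side20.png

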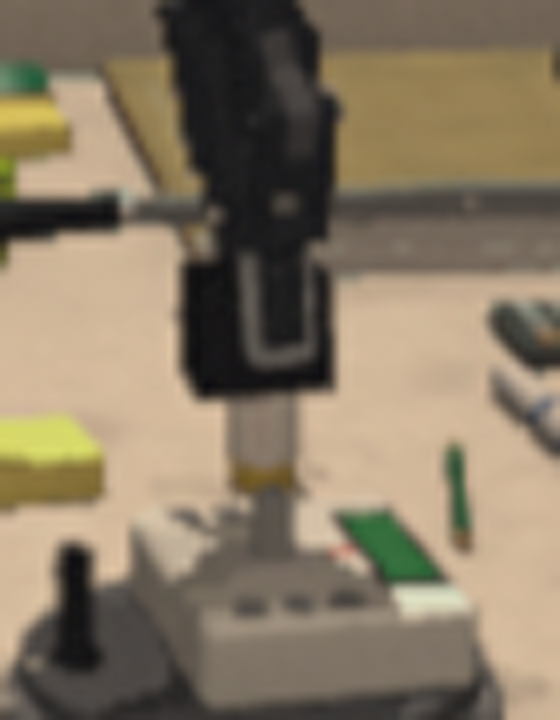

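```bash
cat >> h.py <<'E'
def overlay(n,K,yaw,box,k,fn,shaft=(.5299,.2137),z=None):
    p,d=read_camera(n); u0,v0,u1,v1=box
    big=cv2.resize(p[v0:v1,u0:u1],None,fx=k,fy=k,interpolation=cv2.INTER_CUBIC)
    f=lambda P:np.round((proj(n,P)-[u0,v0]+.5)*k-.5).astype(np.int32)
    R=Rn.from_euler('z',yaw).as_matrix()
    if z is not None:
        zz=-np.array(z); x=R[:,0]-zz*(R[:,0]@zz); x/=np.linalg.norm(x); R=np.c_[x,np.cross(zz,x),zz]
    for h in(0,.04):
        P=np.array([[a*.023,b*.015,h] for a,b in((1,1),(-1,1),(-1,-1),(1,-1))])@R.T+K
        cv2.polylines(big,[f(P)],True,(0,255,0),1)
    for s in(1,-1):
        P=np.array([[s*.023,-.015,0],[s*.023,-.015,.04]])@R.T+K; cv2.polylines(big,[f(P)],False,(0,255,0),1)
    th=np.linspace(0,2*np.pi,40)
    for h in(.057,.081):
        cv2.polylines(big,[f(np.c_[shaft[0]+.008*np.cos(th),shaft[1]+.008*np.sin(th),np.full(40,h)])],True,(0,0,255),1)
    cv2.imwrite(fn,big)
E
python3 - <<'E'
from h import *
overlay("side",np.array([.527,.219,.122]),.16,(300,165,360,230),12,"pics/ov1.png")
E
python3 tl.py
```

```text
t 16.25 tip [0.531  0.2193 0.1338] z [ 0.0865  0.0605 -0.9944] tilt 6.06 q [-0.506  0.381  0.016  1.971 -0.029  0.685  1.258]
```

View pics/ov1.png

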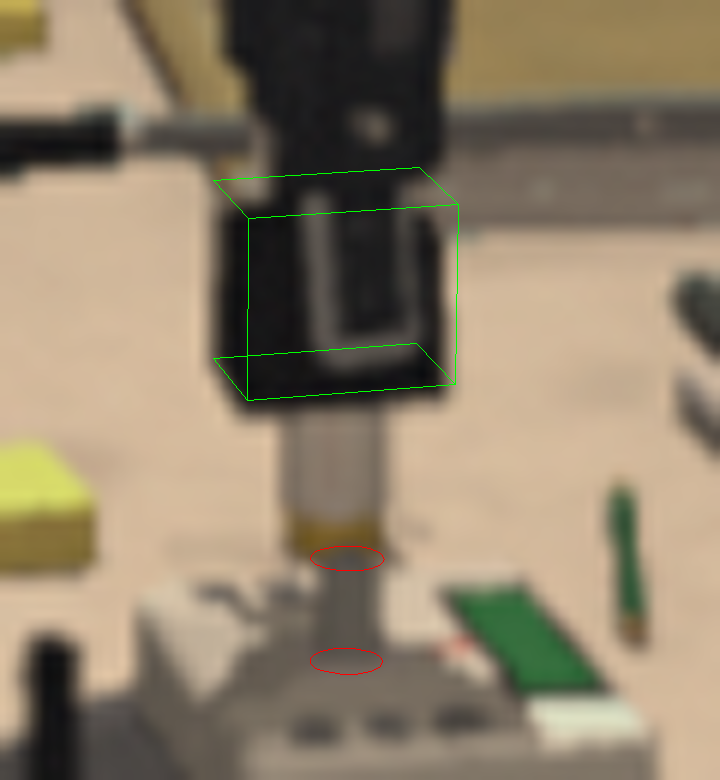

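```bash
python3 - <<'E'
from h import *
plan(pose()[0]+[.0035,-.0063,-.028],98.9,n=2)
E
```

```text
t 16.25 pos [0.5346 0.2218 0.0931] yaw 99.12 tilt 6.06 grip 29.5 F [ 0.4 -1.  -0.6] q [-0.51  0.38  0.02  1.97 -0.03  0.69  1.26]
[ 0.1 -4.  13.9] 0.1
[ 0.1 -4.  13.9] 0.1
```

>>> {"api": "apply_moves", "payload": {"increments": [25,0,-4,16,0,25,0,-4,14,0]}}

```text
t: 16.5
eef_pos: [0.5409, 0.2149, 0.0639]
tool_rot: [0.048, -0.078, 0.995, 0.028]
contact_force: [-0.0, -0.5, -1.3]
gripper_width: 0.343
```

```bash
python3 - <<'E'
from h import *
t=tip(); print(t)
K=t+[-.0057,.001,-.0141]; print(K)
overlay("side",K,.16,(300,165,360,230),12,"pics/ov2.png")
E
python3 tl.py
```

```text
[0.53719387 0.21237147 0.10461323]
[0.53149387 0.21337147 0.09051323]
t 16.55 tip [0.5366 0.2114 0.1028] z [ 0.089   0.0607 -0.9942] tilt 6.19 q [-0.487  0.429  0.014  1.988 -0.033  0.618  1.277]
```

View pics/ov2.png

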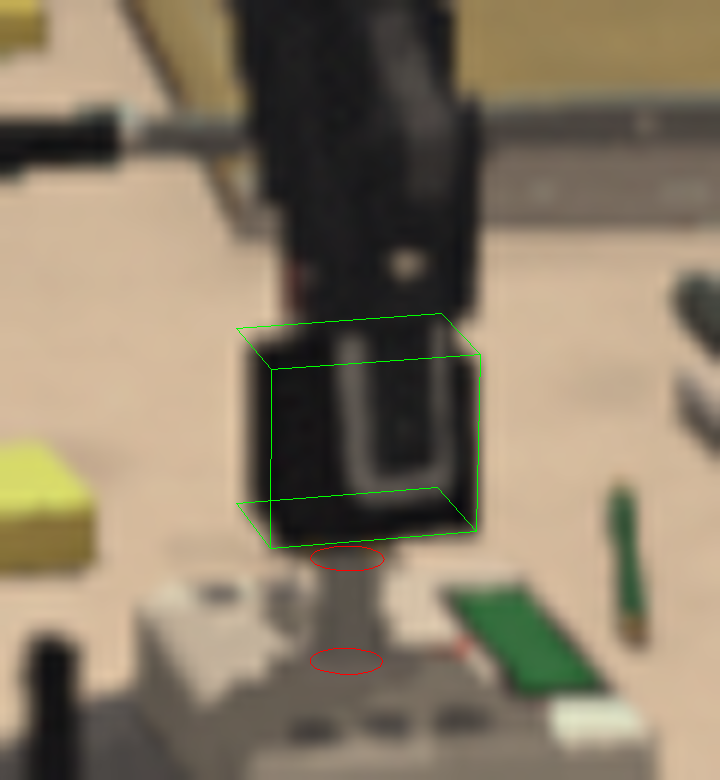

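```bash
python3 - <<'E'
from h import *
p,d=read_camera("side")
b=cv2.resize(p[175:225,305:355],None,fx=14,fy=14,interpolation=cv2.INTER_CUBIC).astype(float)
b=255*np.clip(b/255,0,1)**.45
cv2.imwrite("pics/enh.png",b.astype(np.uint8)[:600])
E
python3 tl.py
```

```text
t 16.6 tip [0.5362 0.2116 0.1034] z [ 0.0883  0.0605 -0.9943] tilt 6.15 q [-0.488  0.428  0.014  1.987 -0.033  0.621  1.276]
```

View pics/enh.png

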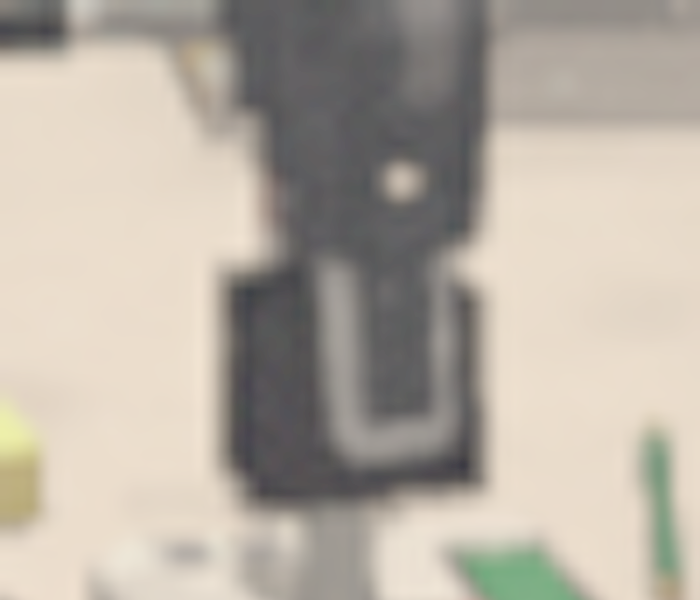

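>>> {"api": "apply_moves", "payload": {"increments": [25,0,0,-60,0,25,0,0,-60,0,25,0,0,-60,0]}}

```text
t: 16.98
eef_pos: [0.5209, 0.2011, 0.2402]
tool_rot: [0.04, -0.077, 0.996, 0.024]
contact_force: [1.2, 0.6, -0.6]
gripper_width: 0.342
```

```bash
python3 tl.py
```

```text
t 16.98 tip [0.5177 0.1988 0.281 ] z [ 0.0768  0.0547 -0.9955] tilt 5.41 q [-0.497  0.185  0.03   1.858 -0.023  1.006  1.269]
```

>>> {"api": "apply_moves", "payload": {"increments": [25,0,0,60,0,25,0,0,50,0]}}

```text
t: 17.23
eef_pos: [0.5379, 0.2105, 0.1407]
tool_rot: [0.051, -0.076, 0.995, 0.029]
contact_force: [0.5, -0.0, -0.7]
gripper_width: 0.342
```

```bash
python3 tl.py
```

```text
t 17.23 tip [0.5339 0.2078 0.1815] z [ 0.0975  0.0651 -0.9931] tilt 6.73 q [-0.492  0.31   0.024  1.945 -0.031  0.77   1.275]
```

```bash
cat > settle.py <<'E'
from h import *
for i in range(5):
    read_camera("side")
exec(open("tl.py").read())
E
python3 settle.py
```

```text
t 17.48 tip [0.5343 0.208  0.183 ] z [ 0.0965  0.0645 -0.9932] tilt 6.67 q [-0.492  0.309  0.024  1.941 -0.03   0.776  1.274]
```

>>> {"api": "apply_moves", "payload": {"increments": [25,0,0,-60,0]}}

```text
t: 17.6
eef_pos: [0.5303, 0.2059, 0.2003]
tool_rot: [0.047, -0.076, 0.996, 0.027]
contact_force: [1.2, 1.1, 0.1]
gripper_width: 0.343
```

```bash
python3 tl.py; python3 settle.py
```

```text
t 17.6 tip [0.5266 0.2034 0.2411] z [ 0.0903  0.0614 -0.994 ] tilt 6.27 q [-0.496  0.232  0.029  1.896 -0.026  0.905  1.271]
t 17.85 tip [0.529  0.2043 0.2444] z [ 0.0992  0.066  -0.9929] tilt 6.84 q [-0.496  0.228  0.029  1.894 -0.027  0.901  1.271]
```

>>> {"api": "apply_moves", "payload": {"increments": [25,0,0,20,0]}}

```text
t: 17.98
eef_pos: [0.5357, 0.2086, 0.1848]
tool_rot: [0.053, -0.076, 0.995, 0.03]
contact_force: [-0.1, 0.2, -1.8]
gripper_width: 0.343
```

```bash
python3 tl.py; python3 settle.py
```

```text
t 17.98 tip [0.5315 0.2058 0.2255] z [ 0.1013  0.067  -0.9926] tilt 6.98 q [-0.495  0.252  0.028  1.911 -0.028  0.859  1.272]
t 18.23 tip [0.5308 0.2055 0.2245] z [ 0.0984  0.0655 -0.993 ] tilt 6.79 q [-0.495  0.253  0.028  1.911 -0.028  0.86   1.272]
```

>>> {"api": "apply_moves", "payload": {"increments": [25,0,0,0,0]}}

```text
t: 18.35
eef_pos: [0.5351, 0.2083, 0.1842]
tool_rot: [0.052, -0.076, 0.995, 0.029]
contact_force: [-0.0, -0.3, -0.5]
gripper_width: 0.344
```

```bash
python3 tl.py; python3 settle.py
```

```text
t 18.35 tip [0.531  0.2056 0.2249] z [ 0.0989  0.0658 -0.9929] tilt 6.82 q [-0.495  0.253  0.028  1.91  -0.028  0.861  1.272]
t 18.6 tip [0.5309 0.2055 0.2247] z [ 0.0987  0.0657 -0.9929] tilt 6.81 q [-0.495  0.253  0.028  1.911 -0.028  0.86   1.272]
```

>>> {"api": "apply_moves", "payload": {"increments": [25,0,0,-60,0,25,0,0,-60,0,25,0,0,10,0]}}

```text
t: 18.98
eef_pos: [0.5241, 0.201, 0.2969]
tool_rot: [0.052, -0.076, 0.995, 0.029]
contact_force: [-0.6, 0.5, -1.5]
gripper_width: 0.339
```

```bash
python3 tl.py; python3 settle.py
```

```text
t 18.98 tip [0.52   0.1983 0.3376] z [ 0.0992  0.0659 -0.9929] tilt 6.84 q [-0.5    0.131  0.036  1.793 -0.021  1.099  1.267]
t 19.23 tip [0.5167 0.197  0.33  ] z [ 0.0866  0.0595 -0.9945] tilt 6.03 q [-0.5    0.138  0.035  1.801 -0.022  1.098  1.267]
```

>>> {"api": "apply_moves", "payload": {"increments": [25,0,0,60,0]}}

```text
t: 19.35
eef_pos: [0.5286, 0.2045, 0.2324]
tool_rot: [0.05, -0.076, 0.995, 0.028]
contact_force: [1.4, 1.6, -0.7]
gripper_width: 0.343
```

```bash
python3 tl.py; python3 settle.py
```

```text
t 19.35 tip [0.5248 0.2019 0.2732] z [ 0.0946  0.0635 -0.9935] tilt 6.54 q [-0.498  0.195  0.033  1.866 -0.025  0.968  1.27 ]
t 19.6 tip [0.5223 0.2007 0.2712] z [ 0.0866  0.0595 -0.9945] tilt 6.03 q [-0.499  0.196  0.033  1.868 -0.025  0.973  1.27 ]
```

>>> {"api": "apply_moves", "payload": {"increments": [25,0,0,-60,0,25,0,0,-60,0,25,0,0,10,0]}}

```text
t: 19.98
eef_pos: [0.5185, 0.1972, 0.3511]
tool_rot: [0.05, -0.076, 0.995, 0.028]
contact_force: [-0.2, -0.1, 0.0]
gripper_width: 0.342
```

```bash
python3 settle.py
```

```text
t 20.23 tip [0.5111 0.1934 0.3825] z [ 0.0814  0.0567 -0.9951] tilt 5.69 q [-0.503  0.099  0.039  1.729 -0.019  1.216  1.265]
```

>>> {"api": "apply_moves", "payload": {"increments": [25,0,0,60,0]}}

```text
t: 20.35
eef_pos: [0.5223, 0.2004, 0.2851]
tool_rot: [0.047, -0.076, 0.996, 0.027]
contact_force: [0.7, 0.4, -0.8]
gripper_width: 0.345
```

```bash
python3 settle.py
```

```text
t 20.6 tip [0.5164 0.1969 0.3239] z [ 0.0817  0.0568 -0.995 ] tilt 5.71 q [-0.502  0.145  0.037  1.807 -0.022  1.091  1.268]
```

>>> {"api": "apply_moves", "payload": {"increments": [25,0,0,60,0]}}

```text
t: 20.72
eef_pos: [0.5299, 0.2049, 0.2298]
tool_rot: [0.05, -0.076, 0.995, 0.028]
contact_force: [0.7, 0.7, -0.9]
gripper_width: 0.342
```

```bash
python3 settle.py
```

```text
t 20.98 tip [0.5225 0.2007 0.2669] z [ 0.0843  0.0581 -0.9947] tilt 5.88 q [-0.5    0.202  0.034  1.871 -0.025  0.967  1.27 ]
```

>>> {"api": "apply_moves", "payload": {"increments": [25,0,0,60,0]}}

```text
t: 21.1
eef_pos: [0.5369, 0.2092, 0.1735]
tool_rot: [0.051, -0.076, 0.995, 0.029]
contact_force: [1.4, 0.6, -1.8]
gripper_width: 0.345
```

```bash
python3 settle.py
```

```text
t 21.35 tip [0.529  0.2047 0.2101] z [ 0.0874  0.0596 -0.9944] tilt 6.07 q [-0.497  0.272  0.031  1.921 -0.029  0.844  1.274]
```

```bash
python3 - <<'E'
from h import *
plantip([.5353,.2127,.106],98.9,n=2)
E
```

```text
tip [0.529  0.2047 0.2101] z [ 0.087  0.06  -0.994]
t 21.35 pos [0.5325 0.2072 0.1693] yaw 98.88 tilt 6.07 grip 29.5 F [-0.2 -0.3  0.6] q [-0.5   0.27  0.03  1.92 -0.03  0.84  1.27]
[ 1.3  1.1 52.3] -0.0
[ 1.3  1.1 52.3] -0.0
```

>>> {"api": "apply_moves", "payload": {"increments": [25,2,1,50,0]}}

```text
t: 21.48
eef_pos: [0.5402, 0.2131, 0.1257]
tool_rot: [0.052, -0.076, 0.995, 0.029]
contact_force: [1.0, 1.2, -0.4]
gripper_width: 0.342
```

```bash
python3 settle.py; python3 - <<'E'
from h import *
plantip([.5353,.2127,.106],98.9,n=1)
E
```

```text
t 21.73 tip [0.5325 0.2088 0.1628] z [ 0.09    0.0608 -0.9941] tilt 6.24 q [-0.497  0.336  0.026  1.957 -0.032  0.741  1.273]
tip [0.5325 0.2088 0.1628] z [ 0.09   0.061 -0.994]
t 21.73 pos [0.5362 0.2113 0.122 ] yaw 98.87 tilt 6.24 grip 29.2 F [ 0.5  1.2 -0.9] q [-0.5   0.34  0.03  1.96 -0.03  0.74  1.27]
[ 2.2  0.8 56.9] -0.0
```

>>> {"api": "apply_moves", "payload": {"increments": [25,2,1,54,0]}}

```text
t: 21.85
eef_pos: [0.5445, 0.2175, 0.0742]
tool_rot: [0.053, -0.076, 0.995, 0.029]
contact_force: [0.9, 1.1, -0.8]
gripper_width: 0.342
```

```bash
python3 settle.py; python3 - <<'E'
from h import *
p,R,o=pose(); t=tip(); K=t+[-.0052,.001,-.0141]; print(K)
plantip([.5353,.2127,.106],98.9,n=1)
overlay("side",K,.155,(300,165,360,230),12,"pics/ov3.png",z=[.025,.04,-.999])
E
```

```text
t 22.1 tip [0.5364 0.2131 0.1112] z [ 0.0924  0.0619 -0.9938] tilt 6.38 q [-0.497  0.415  0.021  1.984 -0.036  0.631  1.273]
[0.53120308 0.2141485  0.09713154]
tip [0.5364 0.2131 0.1112] z [ 0.092  0.062 -0.994]
t 22.1 pos [0.5402 0.2157 0.0705] yaw 98.86 tilt 6.38 grip 29.2 F [-0.2  0.1  0.6] q [-0.5   0.42  0.02  1.98 -0.04  0.63  1.27]
[ 1.7 -0.5  5.1] -0.0
```

View pics/ov3.png

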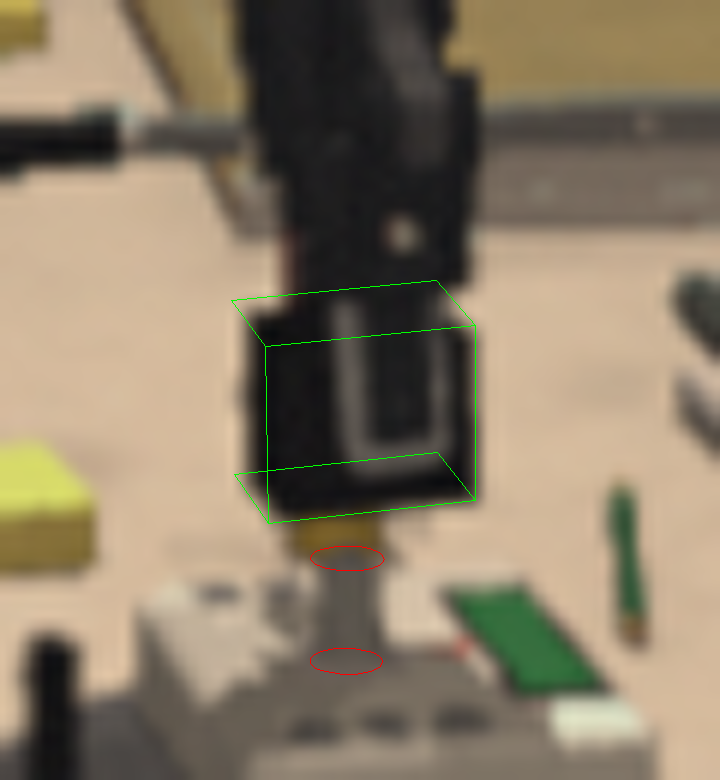

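```bash
cat > sil.py <<'E'
from h import *
from scipy.optimize import least_squares
def grab(n=3):
    return np.mean([read_camera("side")[0].astype(float).mean(2) for _ in range(n)],0)
def edges(g,cols,rows_b,rows,cl,cr,th=75):
    E=[]
    def cross(a,idx,inc):
        # first crossing above th going outward
        for i in range(len(a)-1):
            if a[i]<th<=a[i+1]: return idx[i]+(idx[i+1]-idx[i])*(th-a[i])/(a[i+1]-a[i])
        return None
    for c in cols:
        idx=np.arange(rows_b[0],rows_b[1]); v=cross(g[idx,c],idx,1)
        if v is not None:E.append((c,v,'b'))
    for r in rows:
        idx=np.arange(cl[0],cl[1],-1); v=cross(g[r,idx],idx,-1)
        if v is not None:E.append((v,r,'l'))
        idx=np.arange(cr[0],cr[1]); v=cross(g[r,idx],idx,1)
        if v is not None:E.append((v,r,'r'))
    return E
E
python3 - <<'E'
from sil import *
g=grab(); np.save("g.npy",g)
print("t",get_obs()["t"])
np.set_printoptions(linewidth=250)
print(g[186:215:1,316:346].round(0).astype(int))
E
```

```text
t 22.3
[[178 176 173 168 165 166 164 107  55  38  30  26  27  25  27  28  32  37  34  32  30  26  38 100 156 169 169 169 169 170]
 [177 177 174 172 171 171 170 109  55  35  28  27  28  28  28  28  30  31  30  31  31  24  42 113 162 174 175 176 176 176]
 [179 178 177 177 177 178 176 112  55  34  28  27  28  28  27  29  31  32  30  29  30  38  67 131 172 182 182 182 183 183]
 [181 180 181 181 181 182 172 107  49  30  26  26  31  29  28  28  27  27  26  33  50  92 137 165 181 185 185 185 185 185]
 [184 184 184 184 159 139 123  75  34  24  24  38  61  55  35  27  26  26  28  41  68 105 158 182 186 184 183 184 184 184]
 [185 186 186 184 124  64  43  29  21  18  23  44  79  73  45  28  29  29  30  44  62  72 120 171 185 185 184 183 183 183]
 [186 185 187 184 113  36  15  19  21  20  20  40  81  78  48  29  28  29  30  44  59  43  67 136 177 186 185 185 184 184]
 [185 185 186 185 113  36  17  20  22  21  22  39  79  79  49  30  29  30  29  41  65  42  36 102 170 186 185 185 184 185]
 [184 184 186 186 114  37  17  22  22  23  22  36  76  83  52  32  29  29  30  37  67  44  34 100 171 187 186
[... 1774 characters left out ...]
 78  84  86  85  81  77  88 146 164 164 166 181 187 186 184 184 184 185 184 184 184]
 [174 174 173 172 173 174 172 131  88  78  80  81  78  75  75  81 124 165 177 179 183 184 184 183 183 183 184 184 184 184]
 [176 176 174 173 171 169 168 148 111  95  83  78  78  75  80  94 111 148 180 187 187 185 185 185 185 186 182 182 184 184]
 [180 180 180 179 178 174 166 156 141 148 109  81  83  82  84 106 141 162 182 189 188 187 187 188 188 189 184 175 181 185]
 [164 155 153 163 179 157 140 129 132 157 121  86  83  84  84 114 168 187 190 189 174 159 158 159 161 154 148 138 166 183]
 [154 122 114 128 162 156 117  99 110 133 112  87  83  84  86 119 176 191 191 187 146 104 100 105 109  97  90  90 135 171]]
```

```bash
python3 - <<'E'
from h import *
from scipy.optimize import least_squares
obs=[((-.023,.015,0),(320.15,203.4)),((-.023,-.015,0),(322.6,207.4)),((.023,-.015,0),(339.4,206.3)),((-.023,.015,.04),(320.1,None)),((.023,-.015,.03),(339.05,None)),((-.023,.015,.04),(None,189.9))]
def res(p,y=.2141):
    R=Rn.from_euler('zyx',[p[2],p[3],p[4]]).as_matrix()
    r=[]
    P=np.array([o[0] for o in obs])@R.T+[p[0],y,p[1]]
    for (o,uv),q in zip(obs,proj("side",P)):
        for a,b in zip(q,uv):
            if b is not None:r.append((a-b))
    return np.array(r+[p[3]*3,p[4]*3])
for y in(.2115,.2141,.217):
    s=least_squares(res,[.53,.097,.15,0,0],args=(y,));print(y,s.x.round(4),s.fun.round(2))
# also shaft: projected columns
th=np.linspace(0,6.28,60)
for z in(.066,.078):
    q=proj("side",np.c_[.5299+.008*np.cos(th),.2137+.008*np.sin(th),np.full(60,z)]);print(z,q[:,0].min(),q[:,0].max(),q[:,1].mean())
g=np.load("g.npy");np.set_printoptions(linewidth=200)
print(g[208:222,320:338].round(0).astype(int))
E
```

```text
0.2115 [ 0.5333  0.0983  0.0596 -0.0387  0.0134] [ 0.16  0.42 -0.55  0.31  0.27 -0.05 -0.31  0.43 -0.65 -0.12  0.04]
0.2141 [ 0.5335  0.0974  0.0626 -0.0375  0.015 ] [ 0.15  0.41 -0.52  0.3   0.25 -0.06 -0.29  0.42 -0.62 -0.11  0.05]
0.217 [ 0.5338  0.0964  0.0661 -0.0362  0.0167] [ 0.14  0.39 -0.5   0.29  0.22 -0.06 -0.28  0.41 -0.6  -0.11  0.05]
0.066 325.36486900381124 331.44199439557264 216.40587184721613
0.078 325.4026401081891 331.5031922625736 212.1112184449806
[[185 182 140 100  70  63  70  74  74  72  69  84 133 145 152 166 183 189]
 [178 179 166 130  90  78  84  86  85  81  77  88 146 164 164 166 181 187]
 [173 174 172 131  88  78  80  81  78  75  75  81 124 165 177 179 183 184]
 [171 169 168 148 111  95  83  78  78  75  80  94 111 148 180 187 187 185]
 [178 174 166 156 141 148 109  81  83  82  84 106 141 162 182 189 188 187]
 [179 157 140 129 132 157 121  86  83  84  84 114 168 187 190 189 174 159]
 [162 156 117  99 110 133 112  87  83  84  86 119 176 191 191 187 146 104]
 [171 158 115  97 108 115  98  83  83  84  86 119 175 190 191 189 163 101]
 [181 160 120 104 106 108  88  80  82  84  84 102 155 185 191 192 188 144]
 [176 173 153 119 104 114  92  81  83  84  83  85 144 182 190 190 190 174]
 [175 175 172 153 125 112  88  80  83  84  82  80 122 148 154 150 148 145]
 [174 152 140 136 119  98  85  82  84  85  83  79  90 102 109 105 102 102]
 [173 153 113  96  93  92  92  90  91  91  90  91  91  94 103 106 106 106]
 [140 136 107  92  92  92  95  94  93  93  95 101 102 102 106 108 108 108]]
```

```bash
python3 - <<'E'
from h import *
from scipy.optimize import least_squares
obs=[((-.023,.015,0),(320.15,203.4)),((-.023,-.015,0),(322.6,207.4)),((.023,-.015,0),(339.4,206.3)),((-.023,.015,.04),(320.1,None)),((.023,-.015,.03),(339.05,None)),((-.023,.015,.04),(None,189.9))]
def res(p,y,ps):
    R=Rn.from_euler('zyx',[ps,p[2],p[3]]).as_matrix()
    r=[]
    P=np.array([o[0] for o in obs])@R.T+[p[0],y,p[1]]
    for (o,uv),q in zip(obs,proj("side",P)):
        for a,b in zip(q,uv):
            if b is not None:r.append((a-b))
    return np.array(r)
for ps in(.09,.12,.155):
    s=least_squares(res,[.53,.097,0,0],args=(.2141,ps));print(ps,s.x.round(4),s.fun.round(2))
E
```

```text
0.09 [ 0.5333  0.0974 -0.0306  0.0205] [-0.04  0.4  -0.4   0.33  0.28 -0.08 -0.38  0.54 -0.62]
0.12 [ 0.5331  0.0975 -0.021   0.0212] [-0.25  0.41 -0.28  0.34  0.3  -0.1  -0.44  0.67 -0.62]
0.155 [ 0.5328  0.0975 -0.0095  0.0209] [-0.49  0.43 -0.12  0.34  0.3  -0.12 -0.5   0.81 -0.62]
```

```bash
python3 - <<'E'
from h import *
D=[read_camera("side")[1] for _ in range(8)]
D=np.array(D);D[D==0]=np.nan;d=np.nanmedian(D,0);d[np.isnan(d)]=0
q,uv=depthpts("side",d,np.ones(d.shape,bool))
def reg(u0,u1,v0,v1):
    k=(uv[:,0]>=u0)&(uv[:,0]<=u1)&(uv[:,1]>=v0)&(uv[:,1]<=v1); return q[k]
a=reg(323,326,194,205); print("knob left",np.median(a,0),a.std(0),len(a))
a=reg(338,338,194,204); print("knob right",np.median(a,0),a.std(0))
a=reg(326,337,205,205); print("knob bottom",np.median(a,0),a.std(0))
a=reg(327,330,209,217); print("shaft",np.median(a,0),a.std(0))
for v in range(209,218): print(v,(reg(326,331,v,v)[:,1]*1000).round(0))
# panel front face & top as references
a=reg(325,340,230,236); print("panel front",np.median(a,0))
E
python3 tl.py
```

```text
knob left [0.51736164 0.19592258 0.1190304 ] [0.00288942 0.00097827 0.00939524] 48
knob right [0.55267617 0.20059    0.11783539] [0.00023539 0.00087858 0.00865025]
knob bottom [0.53599559 0.19863579 0.10267968] [0.00905717 0.0014053  0.0006737 ]
shaft [0.53072194 0.20957732 0.07449558] [0.0094371  0.07811156 0.0242245 ]
209 [435. 435. 437. 435. 436. 442.]
210 [434. 221. 218. 218. 437. 444.]
211 [217. 213. 210. 208. 211. 433.]
212 [216. 212. 209. 207. 209. 210.]
213 [213. 211. 210. 208. 209. 210.]
214 [215. 209. 209. 208. 208. 253.]
215 [215. 210. 209. 208. 209. 243.]
216 [214. 210. 208. 208. 209. 238.]
217 [214. 212. 210. 208. 207. 226.]
panel front [0.5349459  0.16019473 0.04072423]
t 22.7 tip [0.5352 0.2128 0.109 ] z [ 0.09    0.0608 -0.9941] tilt 6.24 q [-0.497  0.418  0.021  1.987 -0.036  0.629  1.273]
```

```bash
python3 - <<'E'
from h import *
t=tip()
plantip([.5333,.2155,.100],98.9,n=1)
E
```

```text
tip [0.5352 0.2128 0.109 ] z [ 0.09   0.061 -0.994]
t 22.7 pos [0.5389 0.2152 0.0682] yaw 98.87 tilt 6.24 grip 29.4 F [1.1 0.1 0.2] q [-0.5   0.42  0.02  1.99 -0.04  0.63  1.27]
[2.3 2.6 8.9] -0.0
```

>>> {"api": "apply_moves", "payload": {"increments": [25,3,2,9,0]}}

```text
t: 22.82
eef_pos: [0.537, 0.2175, 0.0593]
tool_rot: [0.048, -0.076, 0.996, 0.027]
contact_force: [1.5, 0.4, -0.4]
gripper_width: 0.34
```

```bash
cat > rel.py <<'E'
from h import *
D=[];G=[]
for _ in range(8):
    p,d=read_camera("side");D.append(d);G.append(p.astype(float).mean(2))
D=np.array(D);D[D==0]=np.nan
import warnings;warnings.simplefilter("ignore")
d=np.nanmedian(D,0);d[np.isnan(d)]=0;g=np.mean(G,0);np.save("g.npy",g)
q,uv=depthpts("side",d,np.ones(d.shape,bool))
k=(np.abs(q[:,1]-.2)<.02)&(uv[:,0]>300)&(uv[:,0]<350)
def im(col): 
    a=np.full(d.shape,np.nan);a[uv[k][:,1],uv[k][:,0]]=q[k][:,col];return a
Y=im(1)
np.set_printoptions(linewidth=220)
print("rows195-219 y(mm) cols 318-342")
for v in range(193,220,2): print(v,(Y[v,318:343]*1000).round(0))
E
python3 rel.py;python3 tl.py
```

```text
rows195-219 y(mm) cols 318-342
193 [ nan  nan  nan  nan  nan  nan  nan  nan 183.  nan  nan  nan  nan  nan  nan  nan  nan 198.  nan  nan  nan  nan  nan  nan  nan]
195 [ nan 216. 215. 213. 214. 213. 214. 212. 189. 191. 186. 185. 185. 184. 185. 187. 195. 210. 212.  nan  nan  nan  nan  nan  nan]
197 [ nan 209. 203. 200. 200. 198. 199. 199. 192. 191. 188. 186. 187. 188. 187. 186. 193. 201. 201. 203.  nan  nan  nan  nan  nan]
199 [ nan 210. 198. 196. 198. 195. 197. 198. 191. 192. 187. 184. 185. 185. 186. 188. 194. 200. 202. 203.  nan  nan  nan  nan  nan]
201 [ nan 209. 198. 197. 197. 198. 197. 197. 195. 192. 189. 186. 187. 186. 187. 186. 192. 201. 201. 205.  nan  nan  nan  nan  nan]
203 [ nan 212. 200. 198. 198. 198. 198. 199. 194. 192. 190. 186. 187. 189. 189. 186. 192. 198. 201. 202.  nan  nan  nan  nan  nan]
205 [ nan 211. 197. 198. 197. 200. 197. 199. 197. 192. 191. 185. 189. 187. 189. 190. 196. 200. 202. 202.  nan  nan  nan  nan  nan]
207 [ nan 214. 200. 197. 198. 197. 199. 199. 200. 200. 193. 195. 193. 197. 200. 201. 203. 202. 203. 203.  nan  nan  nan  nan  nan]
209 [ nan 211. 200. 1
[... 190 characters left out ...]
 nan  nan  nan  nan  nan  nan  nan  nan  nan  nan]
213 [ nan  nan  nan  nan  nan  nan  nan  nan 215. 209. 209. 207. 208. 210.  nan  nan  nan  nan  nan  nan  nan  nan  nan  nan  nan]
215 [ nan  nan  nan  nan  nan  nan  nan  nan 213. 211. 209. 208. 209.  nan  nan  nan  nan  nan  nan  nan  nan  nan  nan  nan  nan]
217 [ nan  nan  nan  nan  nan  nan  nan  nan 213. 210. 208. 208. 207.  nan  nan  nan  nan  nan  nan  nan  nan  nan  nan  nan  nan]
219 [216. 216. 217. 216. 217. 217. 213. 213. 213. 213. 210. 208. 208. 211. 210. 211. 213. 215. 214. 214. 213. 212. 212. 208. 209.]
t 23.23 tip [0.5328 0.2148 0.0999] z [ 0.0902  0.0608 -0.9941] tilt 6.24 q [-0.501  0.43   0.02   1.996 -0.036  0.608  1.268]
```

```bash
python3 - <<'E'
from h import *
g=np.load("g.npy");np.set_printoptions(linewidth=220)
print(g[205:214,315:343].round(0).astype(int))
for x in(.528,.530,.532):
    c,s=np.cos(.145),np.sin(.145)
    P=[[x+c*a-s*b,.215+s*a+c*b,.086] for a,b in((-.023,.015),(-.023,-.015),(.023,-.015))]
    print(x,proj("side",P).round(2).tolist())
E
```

```text
[[186 188 186 126  54  21  21  23  23  22  23  45  81  75  46  33  34  38  45  63  58  33  58 147 179 182 183 184]
 [187 188 186 127  55  21  21  22  23  23  23  39  77  81  64  61  66  71  76  77  57  30  58 149 179 181 180 182]
 [187 187 185 127  56  20  20  22  22  23  22  32  64  81  80  78  77  75  73  65  41  22  60 154 183 183 180 181]
 [187 188 186 133  63  24  20  23  23  23  22  24  41  59  64  59  54  48  40  32  23  18  61 156 184 185 183 183]
 [180 181 180 148  87  36  20  22  22  22  22  21  24  29  30  28  25  23  20  19  18  17  59 153 182 185 184 185]
 [174 175 176 166 120  59  25  19  21  20  20  21  20  22  21  22  22  24  27  40  44  46  73 152 180 183 184 184]
 [175 176 177 175 148  91  45  31  32  37  46  35  30  34  36  38  50  66  79 112 126 130 142 172 185 186 186 183]
 [180 180 180 180 173 137  94  78  80  94 120  90  65  66  70  70  90 133 154 171 178 179 182 187 189 189 189 184]
 [177 161 150 149 161 166 125 104 104 114 143 114  84  83  84  85 114 169 188 191 190 175 161 158 159 162 154 148]]
0.528 [[317.84, 207.86], [320.5, 211.64], [337.71, 210.32]]
0.53 [[318.6, 207.84], [321.27, 211.62], [338.47, 210.3]]
0.532 [[319.35, 207.82], [322.05, 211.6], [339.24, 210.28]]
```

>>> {"api": "apply_moves", "payload": {"increments": [25,-1,0,10,0]}}

```text
t: 23.35
eef_pos: [0.5393, 0.2184, 0.0498]
tool_rot: [0.048, -0.076, 0.996, 0.027]
contact_force: [-0.5, -0.2, -0.2]
gripper_width: 0.344
```

```bash
python3 tl.py; python3 - <<'E'
from h import *
print(get_obs()["contact_force"])
E
python3 rel.py|tail -9;python3 tl.py; python3 - <<'E'
from h import *
print(get_obs()["contact_force"])
g=np.load("g.npy");np.set_printoptions(linewidth=220)
print(g[208:220,315:343].round(0).astype(int))
E
```

```text
t 23.35 tip [0.5355 0.2159 0.0905] z [ 0.0919  0.0617 -0.9939] tilt 6.36 q [-0.5    0.447  0.019  1.996 -0.036  0.589  1.269]
[-0.47530346 -0.18053413 -0.2180944 ]
203 [ nan  nan 210. 200. 196. 197. 197. 198. 199. 195. 192. 189. 186. 187. 190. 187. 186. 197. 202. 202. 205.  nan  nan  nan  nan]
205 [ nan  nan 210. 200. 197. 198. 198. 198. 199. 194. 193. 192. 186. 185. 189. 189. 188. 195. 202. 202. 204.  nan  nan  nan  nan]
207 [ nan  nan 216. 201. 198. 199. 198. 199. 199. 198. 192. 194. 186. 185. 188. 187. 190. 197. 201. 204. 203.  nan  nan  nan  nan]
209 [ nan  nan 214. 199. 197. 197. 198. 200. 198. 200. 193. 194. 187. 189. 194. 193. 197. 196. 203. 203. 203.  nan  nan  nan  nan]
211 [ nan  nan 213. 200. 198. 198. 199. 200. 200. 199. 200. 200. 202. 202. 202. 202. 201. 203. 202. 203. 204.  nan  nan  nan  nan]
213 [ nan  nan 212. 199. 200. 201. 199. 201. 200. 200. 201. 202. 201. 201. 202. 203. 201. 203. 204. 202. 205.  nan  nan  nan  nan]
215 [ nan  nan  nan 199. 198. 201. 199. 202. 214. 211. 208. 208. 208.  nan  nan  nan  nan  nan  nan  nan  nan  nan  nan  nan  nan]
217 [ nan  nan  nan
[... 1087 characters left out ...]
 155 148]
 [184 149 115 104 119 119  73  29  22  24  24  24  25  25  27  28  36  58  68  76  82  70  42  48  95 110  98  90]
 [184 165 150 146 152 135  89  49  40  44  51  46  48  54  58  63  88 139 156 159 162 154 100  61  72  77  76  74]
 [176 174 174 175 179 161 142 103  85  87  89  75  72  77  80  81 102 170 190 191 191 189 145  86  70  74  75  75]
 [174 175 175 176 177 175 171 154 146 145 115  85  80  84  85  83  86 136 150 154 155 157 164 119  76  72  75  76]
 [171 175 175 176 175 151 140 138 138 137 108  81  79  83  85  83  76  90  96 101 103 104 134 132 108  79  73  76]
 [163 173 176 177 173 129  99  95  96  96  92  84  82  84  84  84  80  86  89  91  97  96 106 151 160 108  70  73]]
```

>>> {"api": "apply_moves", "payload": {"increments": [25,1,0,8,0]}}

```text
t: 23.88
eef_pos: [0.5388, 0.2186, 0.0417]
tool_rot: [0.048, -0.076, 0.996, 0.027]
contact_force: [1.3, 0.1, 0.6]
gripper_width: 0.341
```

```bash
cat > f.py <<'E'
from h import *
F=[]
for i in range(4): read_camera("side");F.append(get_obs()["contact_force"])
print("F",np.mean(F,0).round(2))
exec(open("tl.py").read())
E
python3 tl.py;python3 f.py
```

```text
t 23.88 tip [0.535  0.2161 0.0824] z [ 0.0916  0.0615 -0.9939] tilt 6.33 q [-0.5    0.46   0.018  2.001 -0.037  0.572  1.269]
F [ 2.73  0.77 -1.81]
t 24.07 tip [0.535 0.216 0.082] z [ 0.091   0.0611 -0.994 ] tilt 6.29 q [-0.5    0.46   0.018  2.    -0.037  0.572  1.269]
```

>>> {"api": "apply_moves", "payload": {"increments": [25,0,0,7,0]}}

```text
t: 24.2
eef_pos: [0.5392, 0.2188, 0.0344]
tool_rot: [0.048, -0.076, 0.996, 0.027]
contact_force: [-2.0, -1.0, 4.2]
gripper_width: 0.344
```

```bash
python3 f.py; python3 - <<'E'
from h import *
p,d=read_camera("side");crop(p,295,160,365,240,8,"pics/side30.png")
E
```

```text
F [ 0.34 -0.02  4.25]
t 24.4 tip [0.5354 0.2164 0.075 ] z [ 0.0904  0.0608 -0.994 ] tilt 6.26 q [-0.499  0.472  0.017  2.002 -0.037  0.559  1.269]
```

View pics/side30.png

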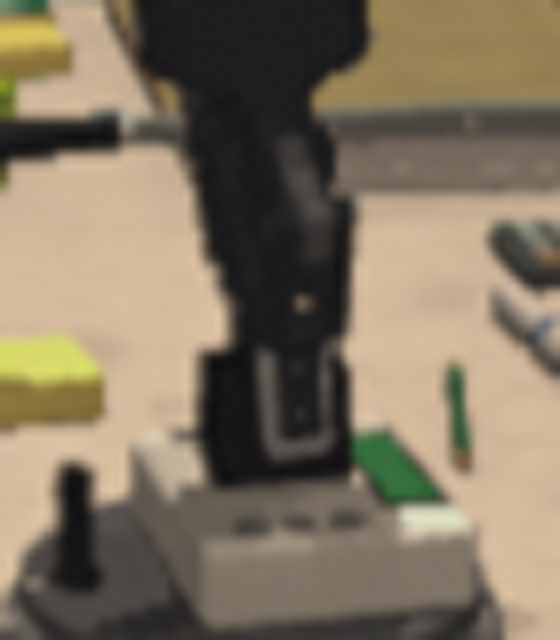

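>>> {"api": "apply_moves", "payload": {"increments": [25,0,0,5,0]}}

```text
t: 24.58
eef_pos: [0.5403, 0.2195, 0.0317]
tool_rot: [0.048, -0.076, 0.996, 0.027]
contact_force: [-16.2, -8.4, 55.9]
gripper_width: 0.338
```

```bash
python3 f.py
```

```text
F [-7.83 -3.77 27.47]
t 24.77 tip [0.5367 0.217  0.0729] z [ 0.0924  0.062  -0.9938] tilt 6.39 q [-0.499  0.477  0.017  2.002 -0.038  0.553  1.27 ]
```

```bash
python3 f.py; python3 rel.py|sed -n 8,16p; python3 - <<'E'
from h import *
print(get_obs()["contact_force"].round(1),get_obs()["gripper_width"]*85.4)
p,d=read_camera("side");crop(p,295,170,365,240,8,"pics/side31.png")
p,d=read_camera("top");crop(p,200,205,300,300,6,"pics/top31.png")
E
```

```text
F [-7.77 -3.89 27.42]
t 24.98 tip [0.5366 0.217  0.0729] z [ 0.0924  0.062  -0.9938] tilt 6.39 q [-0.499  0.477  0.017  2.002 -0.038  0.553  1.269]
205 [ nan  nan 217. 211. 209. 212. 210. 208. 209. 197. 193. 193. 188. 187. 187. 189. 188. 196. 207. 206. 207.  nan  nan  nan  nan]
207 [ nan  nan 217. 206. 200. 197. 200. 199. 199. 197. 194. 194. 188. 188. 188. 188. 187. 196. 203. 204. 204.  nan  nan  nan  nan]
209 [ nan  nan 216. 205. 197. 198. 197. 199. 199. 200. 192. 194. 187. 188. 188. 188. 188. 189. 203. 202. 204.  nan  nan  nan  nan]
211 [ nan  nan 217. 208. 198. 198. 198. 200. 199. 199. 194. 194. 187. 188. 188. 190. 189. 187. 198. 203. 204.  nan  nan  nan  nan]
213 [ nan  nan 218. 214. 198. 198. 198. 199. 201. 200. 194. 196. 188. 189. 190. 191. 188. 189. 197. 203. 207.  nan  nan  nan  nan]
215 [ nan  nan 219. 206. 198. 199. 198. 200. 201. 201. 195. 196. 191. 191. 193. 195. 197. 198. 197. 204. 203.  nan  nan  nan  nan]
217 [ nan  nan 218. 205. 200. 198. 198. 199. 201. 202. 201. 200. 203. 202. 204. 204. 203. 204. 203. 203. 204.  nan  nan  nan  nan]
219 [217. 216. 217. 206. 199. 198. 200. 199. 200. 201. 201. 202. 203. 202. 202. 204. 204. 205. 204. 206. 207. 213. 210. 209. 209.]
[-7.8 -4.2 26.9] 29.100516755143868
```

View pics/side31.png

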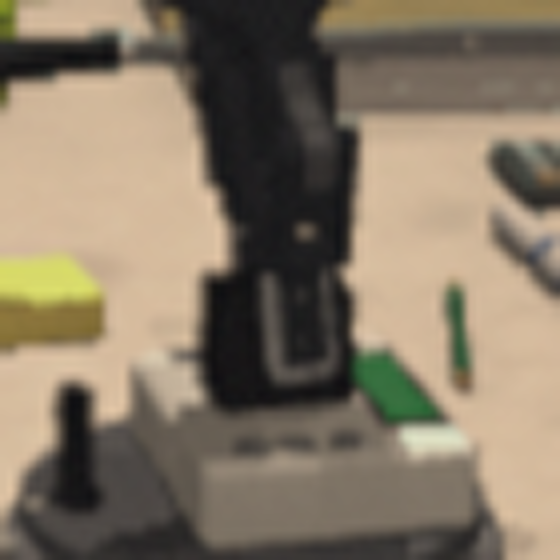

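View pics/top31.png

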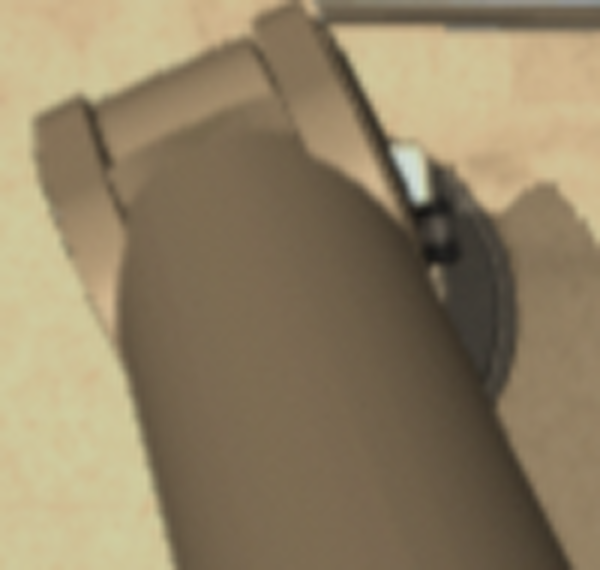

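```bash
python3 - <<'E'
from h import *
overlay("side",np.array([.5305,.2155,.059]),.15,(300,170,360,235),12,"pics/ov5.png",shaft=(.5301,.2155))
g=np.load("g.npy");np.set_printoptions(linewidth=220)
print(g[213:225,317:343].round(0).astype(int))
for z in(.059,.061,.064):
    c,s=np.cos(.15),np.sin(.15)
    print(z,proj("side",[[.5305+c*a-s*b,.2155+s*a+c*b,z] for a,b in((-.023,.015),(-.023,-.015),(.023,-.015))]).round(2).tolist())
E
```

```text
[[150 146 107  54  22  20  22  22  22  21  31  74  90  58  31  34  32  30  40  67  45  32  91 150 155 149]
 [115 103  75  38  19  20  22  23  22  21  31  74  90  58  31  29  31  32  44  68  45  26  63 102  99  91]
 [151 146 106  53  22  20  22  23  22  22  28  65  87  67  47  50  52  60  73  69  42  27  56  74  76  75]
 [175 174 127  62  23  20  23  23  22  23  24  48  84  84  78  79  72  69  73  56  31  27  57  72  75  75]
 [177 175 130  66  24  19  22  23  23  23  22  32  65  71  71  69  59  49  45  33  22  25  50  71  76  76]
 [177 177 157  96  38  20  21  23  23  22  22  23  33  36  36  31  27  24  23  21  19  27  60  68  73  77]
 [175 177 174 120  55  23  21  21  22  21  21  20  21  22  23  23  24  24  26  27  28  47 105  88  69  73]
 [150 141 140 109  66  35  25  24  27  28  31  31  31  38  41  47  49  49  59  63  72  86 119 104  70  62]
 [121  97  96  93  83  66  53  50  58  62  71  74  74  76  77  79  81  82  92  96 101 107 111 108  83  56]
 [106  93  92  93  93  88  82  80  85  87  92  94  94  94  94  95 100 103 108 109 109 109 109 109 101  71]
 [ 94  94  93  93  94  94  93  93  93  93  94 101 102 102 102 102 107 109 110 104  98  97 101 107 108  96]
 [ 92  94  94  93  94  94  93  89  84  83  87  97  96  90  87  87  91 104 108  90  76  74  79  97 107 109]]
0.059 [[318.73, 217.39], [321.44, 221.34], [338.46, 219.92]]
0.061 [[318.73, 216.69], [321.44, 220.62], [338.47, 219.2]]
0.064 [[318.73, 215.63], [321.45, 219.54], [338.49, 218.13]]
```

View pics/ov5.png

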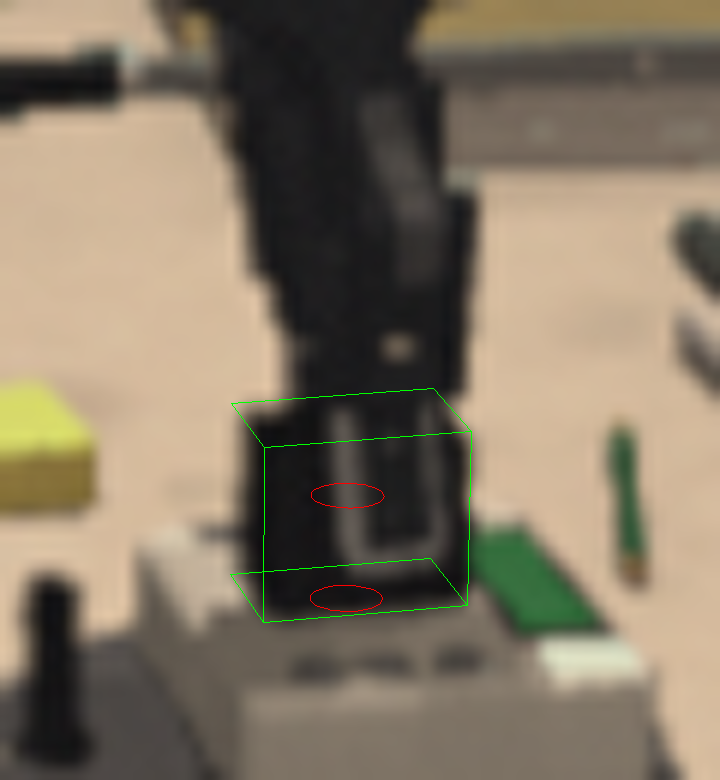

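```bash
python3 - <<'E'
from h import *
o=get_obs();print(o["t"],o["contact_force"].round(1),o["gripper_width"]); print(hand_in())
E
```

```text
25.525 [-7.3 -4.3 27. ] 0.34306799547263483
the job is handed in; nothing more can be done
None
```

I turned the console into its detent, fitted the knob on the shaft and handed in at 25.5 s, still gripping the knob and pressing it down. No verdict was reported.

**Console:** my first push went past the detent by about 0.12 rad, so I pushed it back. With the arm clear, a top picture then showed the post's index in line with the white mark, and a side view after pressing showed the post and panel unmoved.

**Knob:** I picked the larger black one and left the red and the small black one alone.
- **Fit:** my estimate from the side camera put its underside at about 59 mm, which is home and fully pressed. Its axis was within about 1 mm of the shaft and its turn about 0.14 rad, against 0.16 rad for the console.
- **Press and grip:** the upward force was about 4 N with the shaft partly down, then a steady 27 N against the stop. The fingers were closed on the knob at 29 mm.

**What disagreed:**
- The finger ends in the pictures sat about 41 mm higher than the reported TCP, and I corrected for that throughout.
- The tool had drifted to about 6° of tilt. I estimated the knob's own tilt from its outline just before lowering it, at roughly 0.02–0.04 rad, and did not measure it again once pressed.
- The contact briefly peaked at 56 N at the wrist, below the 120 N limit.

I kept the arm clear of the listed bystanders, but I did not measure their positions again at the end.

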